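# Fit the splined T-handle to the flask press and tighten it

## Task

The packed denture flask is ready in the screw press. Take the T-handle that stands on the bench and work its splined socket onto the splined end of the press screw, pressing only lightly and rocking it to and fro until the teeth mesh and it drops fully home on the collar. Then turn it clockwise until the spring pad grips the flask snugly (springs squeezed by about 1.5 mm), without overtightening; let go, leaving the handle on the screw and the rest of the bench undisturbed.

Things in the scene. Friction and masses are not known exactly. Their poses are not given: they have to be found in the camera images.
- handle_head (a point): centre for grasping the loose steel T-handle (about 0.32 kg, standing upright on its socket end): a 26 mm square head with flat sides along x and y, from 46 to 102 mm above the handle's underside; this point is on the handle's axis, 82 mm above the underside. Frame: x along the tommy bar, z up.
- t_handle: the same T-handle; origin at the centre of its underside, the mouth of the splined socket. x along the tommy bar (12 mm thick, 167 mm long, axis 50 mm above the underside), z up. Round socket part 43 mm in diameter and 48 mm high, bore 28 mm deep with 6 straight inner teeth that begin 3 mm above the mouth; a gap between teeth, not a tooth, lies on +x.
- spindle_seat (a point): centre of the top of the collar (41 mm across) on the press screw; fully home, the handle's underside rests here. Above it: 6 straight teeth (30 mm across, 19 mm high), then a rounded pilot 20 mm thick, up to 26 mm. Clashing teeth stop the handle's underside 16 mm above this point. Axes as the press's: how the teeth stand is not given (pitch 60 deg, play 2 deg either way).
- spring_press: the grey screw press, fixed to the bench, 104 x 196 mm, 160 mm high to its column tops; origin at the centre of its underside, two columns on its y axis, screw axis vertical through the origin.
- platen: crosspiece pushed down along the columns by the screw, 4 mm per radian (25 mm a turn); origin at the middle of its underside. The screw resists turning with about 0.24 N m and stays where it is left; clockwise from above tightens, and collar and handle sink with the crosspiece.
- pad: steel spring pad 66 x 100 x 7 mm, 6 mm below the crosspiece on two springs; origin at the middle of its underside, hanging free 13 mm below the crosspiece's origin; starts 0.5 to 4.7 mm above the flask. Resting on the flask, the 13 mm shrink by the squeeze of the springs, 15 N per mm. Snug is 1 to 2 mm of squeeze; above 3.3 mm the mould cracks.
- flask: the closed denture flask on the press table under the pad, 78 x 112 mm, 53 mm high over the raised middle of its lid, on which the pad presses; origin at the centre of its underside.
- cast: bystander: yellow plaster jaw cast, 53 x 71 x 27 mm; origin at the centre of its underside.
- cup: bystander: small ceramic crucible, 51 mm in diameter, 40 mm high; origin at the centre of its underside.
- knife: bystander: wax spatula with a green handle lying flat, 13 x 188 x 13 mm, along its y; origin at the middle of its underside.
- disc: bystander: reddish grinding disc lying flat, 39 mm in diameter, 10 mm thick; origin at the centre of its underside.
- pen: bystander: felt pen lying flat, 17 x 135 x 16 mm, along its y; origin at the middle of its underside.
There are look-alikes about, which are no part of the job. Leave any yellow look-alike of the flask alone.

How it is judged (in metres and radians):
On the way, in this order (a step that is already met when the one before it is completed fails the run):
1. the handle's socket is meshed with the splined end and sits fully home on the collar (z of t_handle in the frame of spindle_seat below 0.002 m and horizontal distance between t_handle and spindle_seat below 0.004 m and angle between t_handle's own z axis and vertical below 0.08 rad), for 0.2 s.
2. turned clockwise, the screw presses the spring pad on the flask (contact force between pad and flask above 10 N), for 0.2 s.
At the end, for the whole second after the job is handed in: the handle is left at rest on the screw, fully home on the collar (within 2 mm, 4 mm sideways, upright within 0.08 rad), and the spring pad presses the flask with 10 to 50 N (0.7 to 3.3 mm of spring squeeze) (all of step 1 and linear speed of t_handle below 0.02 m/s and contact force between pad and flask between 10 and 50 N); the robot touches nothing.
It fails at once if the handle is forced on the spline or the screw with over 60 N (contact force between t_handle and platen above 60 N).
It fails at once if the flask is overtightened: pad force over 50 N (contact force between pad and flask above 50 N).
It fails at once if another thing on the bench is moved by over 20 mm (distance of any of cast, cup, knife, disc, pen from where it was at the start of the episode above 0.02 m).
It also fails if it takes over 67 s, if anything falls off the work surface, if the arm or the gripper's body presses on something with over 40 N, if the wrist force passes 120 N, or if a joint passes its speed limit or range.

## Robot

A 7-joint arm with a two-finger parallel gripper is mounted at the origin on a cart in front of the work surface, level with it; the furniture and walls round the work are solid. World frame = base frame: x ahead of the robot, y to its left, z up, the work surface at z = 0. Lengths are in mm, angles in rad, forces in N, time in s.
With the tool pointing down it reaches from about 375 to 925 mm from the base axis. Payload 3.1 kg.
Tool frame: the origin (TCP) lies at the very end of the fingers, on their centre line; the grasp point (between the pads) lies 19 mm behind it; x points along the fingers, y is the direction in which the jaws open and shut, and the axes are right-handed (so a half turn about x gives the same grasp; the last joint's range is limited). The gripper opens to 85 mm and grips with 20 to 120 N. Pads are 22 mm wide; open, the fingers measure 114 mm over their backs; the gripper's body (76 mm by 85 mm) begins 54 mm behind the grasp point. The pads swing forward as they close: fully open they stand 13 mm farther back than shut.
Start: joints at [1.246, 0.383, 0.044, 1.598, -0.018, 1.161, -0.05], TCP at [146.179, -633.352, 231.269] pointing down, gripper open.
Joint ranges: [-2.61, 2.61], [-0.41, 2.15], [-1.48, 1.57], [0, 2.5], [-1.57, 4.71], [0.05, 1.97], [-2.85, 2.85]. Speed limits (rad/s): [2.79, 2.79, 3.14, 3.14, 3.14, 3.14, 3.14].

## Interface

Orientations are given as a unit quaternion [w, x, y, z].
In Python, from rig import * gives the robot as it stands. The module is installed in compiled form; this text tells all that it offers.
- The arm moves only by the tool arm_command, never from a script. Its argument "motion" is a list of rows, each an object of numbers: "gripper": the closure, from -1 (fully open) to 1 (shut); "dx", "dy", "dz": the shift along the tool's x, y, z in m; "wx", "wy", "wz": the turn, a rotation vector about the tool's x, y, z in degrees. A call has exactly 8 rows; each row is the pose to reach, as a shift and turn from the pose measured when the call began, along the tool's axes at that moment; what a row does not reach only later rows make up. A row lasts 1/12 s, in which the tool goes at most 41.7 mm and 7.16 degrees, less where a joint would pass 70% of its speed; a pose out of reach is approached as far as the arm can. A call with a gripper value outside its range is refused whole. The fingers move at their own pace and stop on an object; "newtons" is the grip in N (left out, the last holds). Time passes only in rows, so rows that repeat a pose let the fingers close, or fill a call up. It gives the time, the measured TCP pose, the force and the opening at its end, in the units of the state.
- state(): the state, without advancing time (a new reading comes with each control period).
- snapshot(name): name is "scene" or "top" or "wrist"; returns the picture (480x640x3 uint8, red, green, blue); there is no depth.
- calibration(name): a dict with "fx", "fy", "cx", "cy" (pixels), "view" (4x4, takes a point from world to camera coordinates); the wrist camera has in their place "T_tool_cam" (4x4, takes a point from camera to tool coordinates, whose origin is the TCP and whose axes are the tool frame's). Camera axes: x right, y down, z forward; pixel columns grow to the right and rows downward; lengths in mm; the calibration is good to about 2 mm. A picture is of the moment at which its call begins: read the wrist's pose just before it. calibration takes no time and is no camera call.
- sign_off(): hands the job in, once; it reports no verdict.
The state is a dict: "clock": time; "joints": joint angles; "joint_velocities": joint speeds; "effort": joint torques, N m; "tcp_pos": TCP position; "orientation": TCP orientation; "force": force on the tool from outside, world axes, zero at the start; "torque": the same for the moment, N m; "gripper_width": finger opening in mm.
Only numpy, scipy, OpenCV 4.12 (cv2) and the standard library are available. Lean on these libraries where they do the work, as an engineer would, in place of code of your own. Each camera call takes 0.05 s, during which the arm holds its last target.

## Working session

There is one attempt and no reset: what is moved stays moved. The work goes in short steps, Python scripts to look and compute and a tool call to move; the robot and the scene stay as the last step left them, time stands still between calls to the robot, and variables do not carry over. Pictures are saved under pics/ and viewed, and the job is handed in when it is done.

Besides the shell and the picture viewer there is one more tool, called as name(argument=value, ...) on one line, values as JSON. arm_command: Moves the arm, as the interface text tells. Its arguments: {"type":"object","properties":{"motion":{"type":"array"},"newtons":{"type":"number"}},"required":["motion"]}

```bash
mkdir -p pics; ls
cat > h.py <<'E'
from rig import *
import numpy as np, cv2
def save(n,im): cv2.imwrite('pics/'+n+'.png',cv2.cvtColor(im,cv2.COLOR_RGB2BGR))
E
python3 - <<'E'
from h import *
s=state();print(s)
for n in("scene","top","wrist"):
    save(n+'0',snapshot(n)); print(n,calibration(n))
E
```

```text
pics
{'clock': 0.0, 'joints': array([ 1.24617871,  0.38385398,  0.0438383 ,  1.59957717, -0.01790019,
        1.1612136 , -0.04992824]), 'joint_velocities': array([-0.0017818 ,  0.00044201, -0.00096316,  0.00140209, -0.00144432,
       -0.00045822, -0.00101173]), 'effort': array([-1.85708718e-04, -4.33470690e+01,  1.02430187e+00, -2.49517000e+01,
        1.04037265e-02,  1.13789181e-02, -1.66390848e-06]), 'tcp_pos': array([ 145.94837666, -632.42858345,  229.87351056]), 'orientation': array([-0.07910986, -0.70240467, -0.08096397,  0.70271911]), 'force': array([ 0.35377456,  0.39372203, -0.42650185]), 'torque': array([-0.05518755,  0.04238214, -0.09296498]), 'gripper_width': 85.46034429806421}
scene {'fx': 568.0106948150426, 'fy': 568.0106948150426, 'cx': 313.5820372230633, 'cy': 234.34806771283297, 'view': array([[-4.64367500e-01, -8.85636610e-01, -3.25869240e-03,
         2.18854258e+02],
       [-3.48881683e-01,  1.86309255e-01, -9.18460904e-01,
         3.32186173e+02],
       [ 8.14029726e-01, -4.25366496e-01, -3.95498354e-01,
         1.04275535e+03],
       [ 0.00000000e+00,  0.
[... 277 characters left out ...]
e-01,  2.98663502e-02, -1.30477124e-01,
         5.52961757e+02],
       [ 1.30602711e-01,  2.28518531e-03, -9.91432151e-01,
         1.41051269e+03],
       [ 0.00000000e+00,  0.00000000e+00,  0.00000000e+00,
         1.00000000e+00]])}
wrist {'fx': 407.1480535945083, 'fy': 407.1480535945083, 'cx': 317.5471846934287, 'cy': 241.2838342374428, 'T_tool_cam': array([[ 1.93562981e-04, -3.12031790e-01,  9.50071642e-01,
        -1.43445191e+02],
       [ 9.99999853e-01,  5.41856314e-04, -2.57733800e-05,
        -7.23366390e-01],
       [-5.06760204e-04,  9.50071507e-01,  3.12031849e-01,
        -7.95204280e+01],
       [ 0.00000000e+00,  0.00000000e+00,  0.00000000e+00,
         1.00000000e+00]])}
```

View pics/scene0.png

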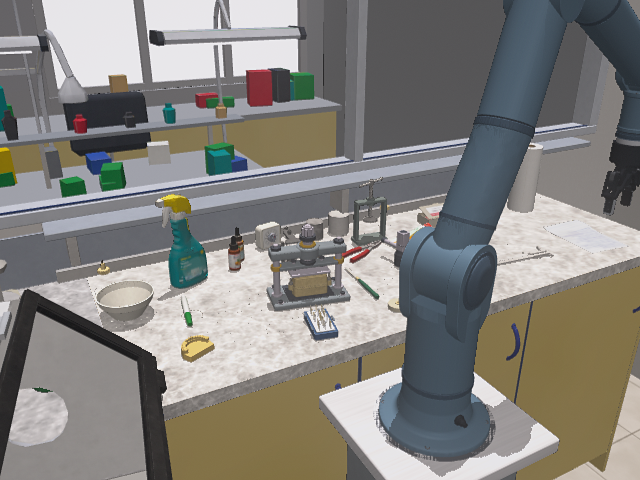

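View pics/top0.png

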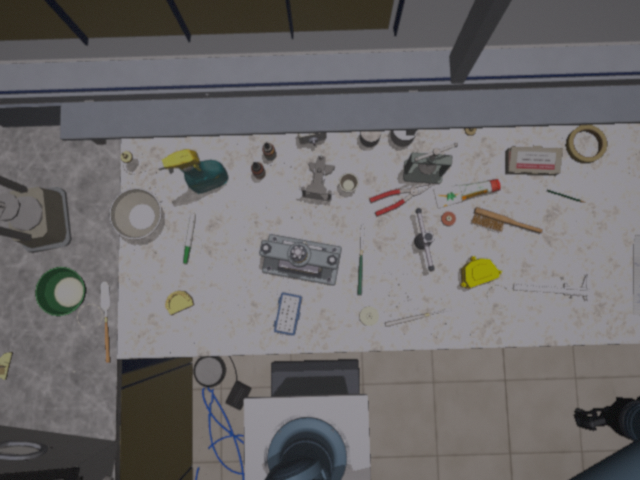

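View pics/wrist0.png

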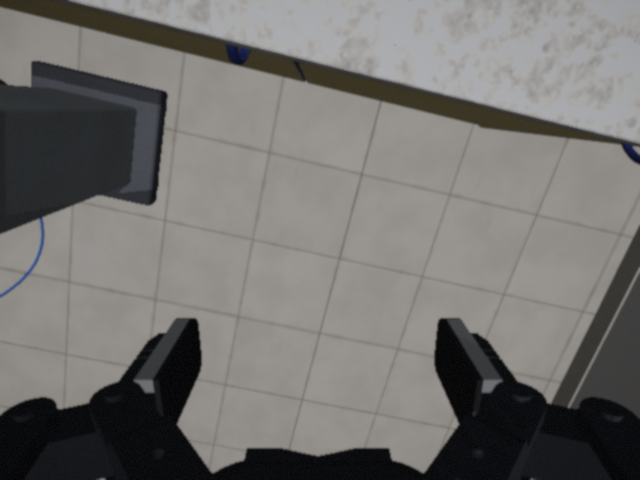

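The top picture shows the T-handle at about (423,241) and the press with its spline at about (299,256). In the scene picture the press is at (308,270). I'll zoom in on both.

Run:
```python
import cv2
a=cv2.imread('pics/top0.png')
z=cv2.resize(a[195:295,240:450],None,fx=3.8,fy=3.8,interpolation=cv2.INTER_CUBIC); cv2.imwrite('pics/ztop.png',z)
a=cv2.imread('pics/scene0.png')
z=cv2.resize(a[210:320,255:415],None,fx=5,fy=5,interpolation=cv2.INTER_CUBIC); cv2.imwrite('pics/zsc.png',z)
```

```text
(no output)
```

View pics/ztop.png

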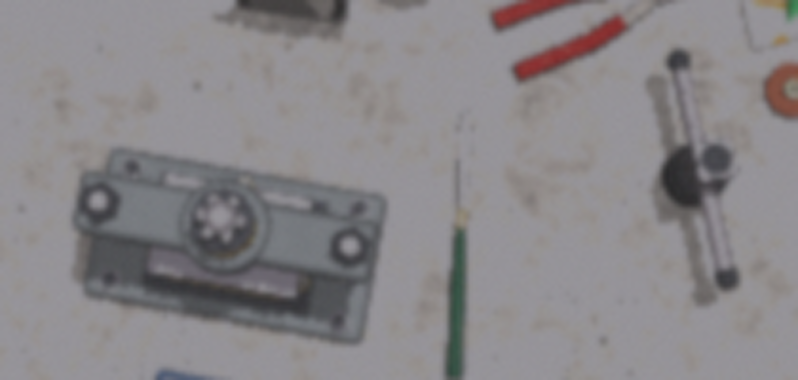

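View pics/zsc.png

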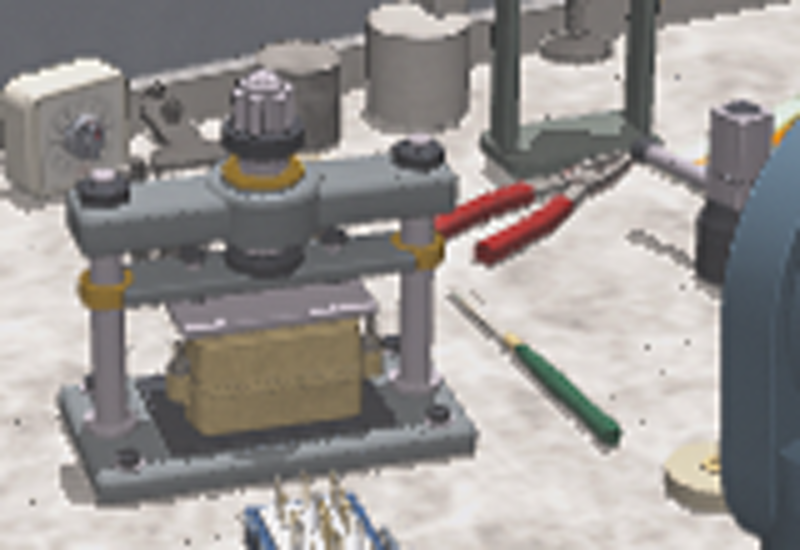

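```bash
cat >> h.py <<'E'
def ray(n,u,v):
    c=calibration(n);V=np.array(c['view']);R=V[:3,:3];t=V[:3,3]
    return -R.T@t, R.T@np.array([(u-c['cx'])/c['fx'],(v-c['cy'])/c['fy'],1])
def onz(n,u,v,z):
    o,d=ray(n,u,v); return o+d*(z-o[2])/d[2]
def tri(a,b):
    (o1,d1),(o2,d2)=a,b
    A=np.stack([d1,-d2],1);s=np.linalg.lstsq(A,o2-o1,rcond=None)[0]
    p,q=o1+s[0]*d1,o2+s[1]*d2
    return (p+q)/2,np.linalg.norm(p-q)
def proj(n,p):
    c=calibration(n);V=np.array(c['view']);q=V[:3,:3]@p+V[:3,3]
    return np.array([c['fx']*q[0]/q[2]+c['cx'],c['fy']*q[1]/q[2]+c['cy']])
E
python3 - <<'E'
from h import *
np.set_printoptions(precision=1,suppress=True)
T=lambda x,y:(240+(x+.5)/3.8-.5,195+(y+.5)/3.8-.5)
S=lambda x,y:(255+(x+.5)/5-.5,210+(y+.5)/5-.5)
print('handle head top',onz('top',*T(716,158),102))
e1=onz('top',*T(678,60),50);e2=onz('top',*T(727,278),50);print(e1,e2,np.linalg.norm(e1-e2),(e1+e2)/2,np.degrees(np.arctan2(*(e1-e2)[[1,0]])))
print('base dot',onz('top',*T(680,180),0))
print('pilot',tri(ray('top',*T(219,215)),ray('scene',*S(264,74))))
n1=tri(ray('top',*T(99,202)),ray('scene',*S(103,172)));n2=tri(ray('top',*T(351,246)),ray('scene',*S(419,143)))
print(n1,n2)
for p in[(99,202),(351,246)]: print(onz('top',*T(*p),160))
for z in(170,180,190,200,210):print(z,onz('top',*T(219,215),z))
E
```

```text
handle head top [ 542.5 -316.9  102. ]
[ 617.2 -304.1   50. ] [ 468.  -329.4   50. ] 151.27452462041995 [ 542.6 -316.8   50. ] 9.610813887954253
base dot [ 541.2 -309.5    0. ]
pilot (array([503.7,   0.7, 196.9]), np.float64(2.632443296314854))
(array([519.4,  78.8, 155. ]), np.float64(0.07723150176164653)) (array([487.3, -78.1, 150.4]), np.float64(1.06946303191519))
[518.8  78.3 160. ]
[486.6 -77.5 160. ]
170 [507.3   3.3 170. ]
180 [506.2   2.8 180. ]
190 [505.1   2.2 190. ]
200 [504.    1.7 200. ]
210 [502.9   1.1 210. ]
```

```bash
cat >> h.py <<'E'
from scipy.spatial.transform import Rotation as Rn
def pose():
    s=state();q=s['orientation'];return s,Rn.from_quat(q[[1,2,3,0]]).as_matrix(),np.array(s['tcp_pos'])
def plan(p,yawy):
    """dx.. w.. to bring TCP to p, pointing down, tool y heading yawy (deg)"""
    s,R,t=pose();a=np.radians(yawy);x=np.array([0,0,-1.]);y=np.array([np.cos(a),np.sin(a),0]);Rt=np.stack([x,y,np.cross(x,y)],1)
    d=R.T@(np.array(p)-t)/1000;w=np.degrees(Rn.from_matrix(R.T@Rt).as_rotvec())
    print('d',d.round(4),'w',w.round(2))
def wray(u,v,T=None):
    s,R,t=pose();c=calibration('wrist');M=np.array(c['T_tool_cam'])
    o=R@M[:3,3]+t; d=R@M[:3,:3]@np.array([(u-c['cx'])/c['fx'],(v-c['cy'])/c['fy'],1]);return o,d
def wonz(u,v,z):
    o,d=wray(u,v);return o+d*(z-o[2])/d[2]
E
python3 - <<'E'
from h import *
s,R,t=pose();print(R.round(3)); print('tool y yaw',np.degrees(np.arctan2(R[1,1],R[0,1])))
for y in(99.6,-80.4,9.6,-170.4):
  print(y);plan((542.5-60,-317,240),y)
E
```

```text
[[-0.001  0.225 -0.974]
 [ 0.002 -0.974 -0.225]
 [-1.    -0.002  0.   ]]
tool y yaw -77.00244223222255
99.6
d [-0.0094 -0.2319 -0.3989] w [-1.766e+02 -1.800e-01  1.000e-02]
-80.4
d [-0.0094 -0.2319 -0.3989] w [3.4  0.01 0.12]
9.6
d [-0.0094 -0.2319 -0.3989] w [-86.6   -0.09   0.1 ]
-170.4
d [-0.0094 -0.2319 -0.3989] w [9.34e+01 1.00e-01 9.00e-02]
```

arm_command(motion=[{"gripper": -1,"dy": -0.01,"dz": -0.016,"wx": -7},{"gripper": -1,"dy": -0.02,"dz": -0.033,"wx": -14},{"gripper": -1,"dy": -0.03,"dz": -0.05,"wx": -21},{"gripper": -1,"dy": -0.04,"dz": -0.066,"wx": -28},{"gripper": -1,"dy": -0.05,"dz": -0.083,"wx": -35},{"gripper": -1,"dy": -0.06,"dz": -0.1,"wx": -42},{"gripper": -1,"dy": -0.07,"dz": -0.116,"wx": -49},{"gripper": -1,"dy": -0.08,"dz": -0.133,"wx": -56}])

```text
validation failed for argument at $.mo...
```

Run:
```python
from h import *
s=state();print(s['joints'].round(2),s['tcp_pos'].round(1),s['clock'])
plan((485,-317,240),99.6)
```

```text
[ 1.25  0.38  0.04  1.6  -0.02  1.16 -0.05] [ 146.  -632.6  230.2] 0.15
d [-0.0094 -0.2313 -0.4013] w [-1.766e+02 -1.800e-01  1.000e-02]
```

arm_command(motion=[{"gripper": -1,"dx": 0,"dy": -0.01,"dz": -0.016,"wx": -7,"wy": 0,"wz": 0},{"gripper": -1,"dx": 0,"dy": -0.02,"dz": -0.033,"wx": -14,"wy": 0,"wz": 0},{"gripper": -1,"dx": 0,"dy": -0.03,"dz": -0.05,"wx": -21,"wy": 0,"wz": 0},{"gripper": -1,"dx": 0,"dy": -0.04,"dz": -0.066,"wx": -28,"wy": 0,"wz": 0},{"gripper": -1,"dx": 0,"dy": -0.05,"dz": -0.083,"wx": -35,"wy": 0,"wz": 0},{"gripper": -1,"dx": 0,"dy": -0.06,"dz": -0.1,"wx": -42,"wy": 0,"wz": 0},{"gripper": -1,"dx": 0,"dy": -0.07,"dz": -0.116,"wx": -49,"wy": 0,"wz": 0},{"gripper": -1,"dx": 0,"dy": -0.08,"dz": -0.133,"wx": -56,"wy": 0,"wz": 0}])

```text
clock: 0.82
tcp_pos: [257.8, -523.8, 229.9]
orientation: [0.401, 0.582, 0.403, -0.581]
force: [1.5, -0.6, 0.2]
gripper_width: 85.6
```

Run:
```python
from h import *
s=state();print(s['joints'].round(2),s['tcp_pos'].round(1),s['clock'])
plan((485,-317,240),99.6)
```

```text
[ 1.19  0.27 -0.18  1.75  0.05  1.13  0.64] [ 257.8 -523.8  229.9] 0.8167
d [-0.0099  0.1396 -0.2737] w [-1.2027e+02 -2.0000e-01 -5.0000e-02]
```

arm_command(motion=[{"gripper": -1,"dx": 0,"dy": 0.01,"dz": -0.019,"wx": -7,"wy": 0,"wz": 0},{"gripper": -1,"dx": 0,"dy": 0.02,"dz": -0.038,"wx": -14,"wy": 0,"wz": 0},{"gripper": -1,"dx": 0,"dy": 0.03,"dz": -0.057,"wx": -21,"wy": 0,"wz": 0},{"gripper": -1,"dx": 0,"dy": 0.04,"dz": -0.076,"wx": -28,"wy": 0,"wz": 0},{"gripper": -1,"dx": 0,"dy": 0.05,"dz": -0.095,"wx": -35,"wy": 0,"wz": 0},{"gripper": -1,"dx": 0,"dy": 0.06,"dz": -0.114,"wx": -42,"wy": 0,"wz": 0},{"gripper": -1,"dx": 0,"dy": 0.07,"dz": -0.133,"wx": -49,"wy": 0,"wz": 0},{"gripper": -1,"dx": 0,"dy": 0.08,"dz": -0.152,"wx": -56,"wy": 0,"wz": 0}])

```text
clock: 1.48
tcp_pos: [386.6, -408.9, 229.7]
orientation: [0.628, 0.324, 0.63, -0.322]
force: [-0.2, -0.4, 0.1]
gripper_width: 85.0
```

Run:
```python
from h import *
s=state();print(s['joints'].round(2),s['tcp_pos'].round(1),s['clock'])
plan((525,-317,240),99.6)
```

```text
[ 1.09  0.25 -0.4   1.79  0.11  1.12  1.27] [ 386.6 -408.9  229.7] 1.4833
d [-0.0103  0.166   0.006 ] w [-63.93  -0.17  -0.13]
```

arm_command(motion=[{"gripper": -1,"dx": -0.001,"dy": 0.021,"dz": 0.001,"wx": -7,"wy": 0,"wz": 0},{"gripper": -1,"dx": -0.002,"dy": 0.042,"dz": 0.002,"wx": -14,"wy": 0,"wz": 0},{"gripper": -1,"dx": -0.003,"dy": 0.063,"dz": 0.003,"wx": -21,"wy": 0,"wz": 0},{"gripper": -1,"dx": -0.004,"dy": 0.084,"dz": 0.004,"wx": -28,"wy": 0,"wz": 0},{"gripper": -1,"dx": -0.005,"dy": 0.105,"dz": 0.005,"wx": -35,"wy": 0,"wz": 0},{"gripper": -1,"dx": -0.006,"dy": 0.126,"dz": 0.006,"wx": -42,"wy": 0,"wz": 0},{"gripper": -1,"dx": -0.008,"dy": 0.147,"dz": 0.006,"wx": -49,"wy": 0,"wz": 0},{"gripper": -1,"dx": -0.01,"dy": 0.166,"dz": 0.006,"wx": -56,"wy": 0,"wz": 0}])

```text
clock: 2.15
tcp_pos: [525.7, -316.0, 239.3]
orientation: [0.706, -0.011, 0.708, 0.014]
force: [0.1, 0.4, -0.1]
gripper_width: 85.5
```

arm_command(motion=[{"gripper": -1,"dx": 0,"dy": 0,"dz": 0,"wx": -5,"wy": 0,"wz": 0},{"gripper": -1,"dx": 0,"dy": 0,"dz": 0,"wx": -8,"wy": 0,"wz": 0},{"gripper": -1,"dx": 0,"dy": 0,"dz": 0,"wx": -8,"wy": 0,"wz": 0},{"gripper": -1,"dx": 0,"dy": 0,"dz": 0,"wx": -8,"wy": 0,"wz": 0},{"gripper": -1,"dx": 0,"dy": 0,"dz": 0,"wx": -8,"wy": 0,"wz": 0},{"gripper": -1,"dx": 0,"dy": 0,"dz": 0,"wx": -8,"wy": 0,"wz": 0},{"gripper": -1,"dx": 0,"dy": 0,"dz": 0,"wx": -8,"wy": 0,"wz": 0},{"gripper": -1,"dx": 0,"dy": 0,"dz": 0,"wx": -8,"wy": 0,"wz": 0}])

```text
clock: 2.82
tcp_pos: [525.5, -316.2, 239.3]
orientation: [0.704, -0.06, 0.705, 0.063]
force: [0.5, 0.6, 0.8]
gripper_width: 85.3
```

Run:
```python
from h import *
s=state();print(s['joints'].round(2),s['tcp_pos'].round(1),s['clock'],s['orientation'])
plan((542.5,-317,240),99.6)
save('w1',snapshot('wrist'))
```

```text
[ 0.98  0.38 -0.63  1.65  0.24  1.19  2.04] [ 525.5 -316.2  239.3] 2.8167 [ 0.70367704 -0.06020581  0.70516548  0.06289297]
d [-0.0007 -0.0037  0.0166] w [ 0.39 -0.1  -0.23]
```

View pics/w1.png

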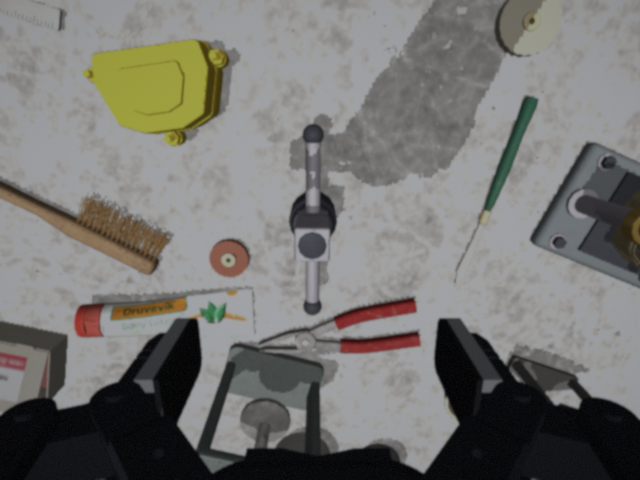

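Run:
```python
from h import *
im=cv2.imread('pics/w1.png');cv2.imwrite('pics/w1z.png',cv2.resize(im[115:320,240:390],None,fx=2.9,fy=2.9,interpolation=cv2.INTER_CUBIC))
np.set_printoptions(precision=1,suppress=True)
print(wonz(312,244,102));a=wonz(313,132,50);b=wonz(312,308,50);print(a,b,(a+b)/2,np.degrees(np.arctan2(*(b-a)[[1,0]])))
o,d=wray(312,244);o2,d2=ray('top',428.2,236.4);print(tri((o,d),(o2,d2)))
```

```text
[ 539.1 -316.5  102. ]
[ 464.1 -329.    50. ] [ 616.7 -303.5   50. ] [ 540.4 -316.3   50. ] 9.49075178356431
(array([ 541.5, -317.1,   98. ]), np.float64(2.6156782625490878))
```

View pics/w1z.png

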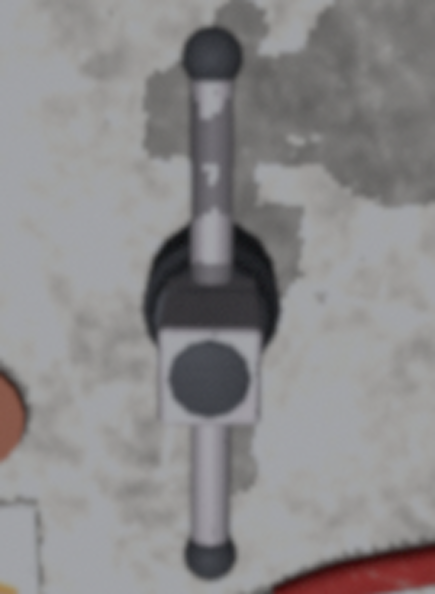

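arm_command(motion=[{"gripper": -1,"dx": 0.005,"dy": -0.003,"dz": 0.012,"wx": 0,"wy": 0,"wz": -0.2},{"gripper": -1,"dx": 0.03,"dy": -0.003,"dz": 0.0147,"wx": 0,"wy": 0,"wz": -0.2},{"gripper": -1,"dx": 0.055,"dy": -0.003,"dz": 0.0147,"wx": 0,"wy": 0,"wz": -0.2},{"gripper": -1,"dx": 0.08,"dy": -0.003,"dz": 0.0147,"wx": 0,"wy": 0,"wz": -0.2},{"gripper": -1,"dx": 0.1,"dy": -0.003,"dz": 0.0147,"wx": 0,"wy": 0,"wz": -0.2},{"gripper": -1,"dx": 0.115,"dy": -0.003,"dz": 0.0147,"wx": 0,"wy": 0,"wz": -0.2},{"gripper": -1,"dx": 0.12,"dy": -0.003,"dz": 0.0147,"wx": 0,"wy": 0,"wz": -0.2},{"gripper": -1,"dx": 0.12,"dy": -0.003,"dz": 0.0147,"wx": 0,"wy": 0,"wz": -0.2}])

```text
clock: 3.53
tcp_pos: [539.7, -315.5, 117.5]
orientation: [0.703, -0.061, 0.706, 0.063]
force: [0.4, -0.4, -0.4]
gripper_width: 85.6
```

Run:
```python
from h import *
plan((540.5,-316.5,61.5),99.5)
save('w2',snapshot('wrist'))
```

```text
d [ 0.056  -0.0013  0.0008] w [ 0.51 -0.21 -0.16]
```

View pics/w2.png

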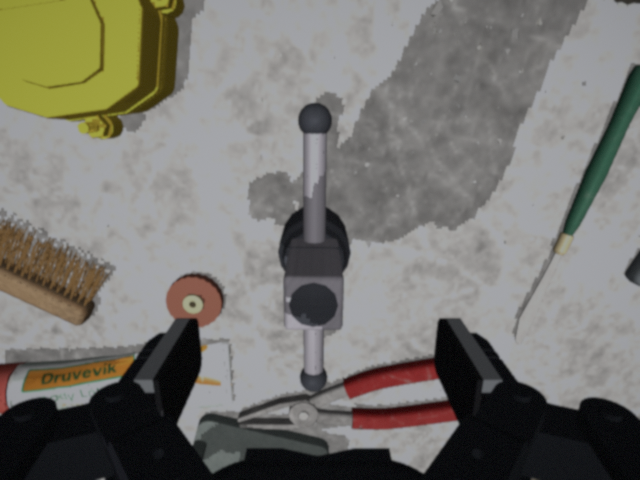

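Run:
```python
from h import *
print(wonz(313.5,303,102),wonz(315,119,50),wonz(314,379,50))
s=state();print(s['tcp_pos'])
```

```text
[ 541.22417986 -316.83596041  102.        ] [ 466.53398686 -329.49409808   50.        ] [ 618.22244849 -303.57303853   50.        ]
[ 540.70831734 -315.9234535   119.11217902]
```

arm_command(motion=[{"gripper": -1,"dx": 0.012,"dy": -0.0016,"dz": 0.001,"wx": 0.4,"wy": -0.1,"wz": -0.1},{"gripper": -1,"dx": 0.024,"dy": -0.0016,"dz": 0.001,"wx": 0.4,"wy": -0.1,"wz": -0.1},{"gripper": -1,"dx": 0.036,"dy": -0.0016,"dz": 0.001,"wx": 0.4,"wy": -0.1,"wz": -0.1},{"gripper": -1,"dx": 0.048,"dy": -0.0016,"dz": 0.001,"wx": 0.4,"wy": -0.1,"wz": -0.1},{"gripper": -1,"dx": 0.056,"dy": -0.0016,"dz": 0.001,"wx": 0.4,"wy": -0.1,"wz": -0.1},{"gripper": -1,"dx": 0.056,"dy": -0.0016,"dz": 0.001,"wx": 0.4,"wy": -0.1,"wz": -0.1},{"gripper": -0.3,"dx": 0.056,"dy": -0.0016,"dz": 0.001,"wx": 0.4,"wy": -0.1,"wz": -0.1},{"gripper": 0,"dx": 0.056,"dy": -0.0016,"dz": 0.001,"wx": 0.4,"wy": -0.1,"wz": -0.1}], newtons=40)

```text
clock: 4.25
tcp_pos: [542.2, -317.3, 63.3]
orientation: [0.705, -0.06, 0.704, 0.059]
force: [-0.9, -0.1, -0.5]
gripper_width: 63.6
```

arm_command(motion=[{"gripper": 0.3,"dx": 0,"dy": 0,"dz": 0,"wx": 0,"wy": 0,"wz": 0},{"gripper": 0.5,"dx": 0,"dy": 0,"dz": 0,"wx": 0,"wy": 0,"wz": 0},{"gripper": 0.7,"dx": 0,"dy": 0,"dz": 0,"wx": 0,"wy": 0,"wz": 0},{"gripper": 1,"dx": 0,"dy": 0,"dz": 0,"wx": 0,"wy": 0,"wz": 0},{"gripper": 1,"dx": 0,"dy": 0,"dz": 0,"wx": 0,"wy": 0,"wz": 0},{"gripper": 1,"dx": 0,"dy": 0,"dz": 0,"wx": 0,"wy": 0,"wz": 0},{"gripper": 1,"dx": 0,"dy": 0,"dz": 0,"wx": 0,"wy": 0,"wz": 0},{"gripper": 1,"dx": 0,"dy": 0,"dz": 0,"wx": 0,"wy": 0,"wz": 0}], newtons=70)

```text
clock: 4.92
tcp_pos: [542.9, -317.6, 64.2]
orientation: [0.705, -0.06, 0.704, 0.059]
force: [-0.7, 0.2, 5.7]
gripper_width: 25.5
```

Run:
```python
from h import *
s=state();print(s['tcp_pos'],s['force'],s['torque'],s['gripper_width'],s['joints'].round(2))
plan((540.5,-316.5,61.5),99.5)
save('w3',snapshot('wrist'))
```

```text
[ 542.86834492 -317.58048545   64.15810585] [-0.74119006  0.24832293  5.66737676] [ 0.06101753  0.14446839 -0.03396574] 25.535519346222728 [ 0.89  0.6  -0.55  1.75  0.39  0.9   1.91]
d [ 0.0027  0.0015 -0.0022] w [0.11 0.09 0.11]
```

View pics/w3.png

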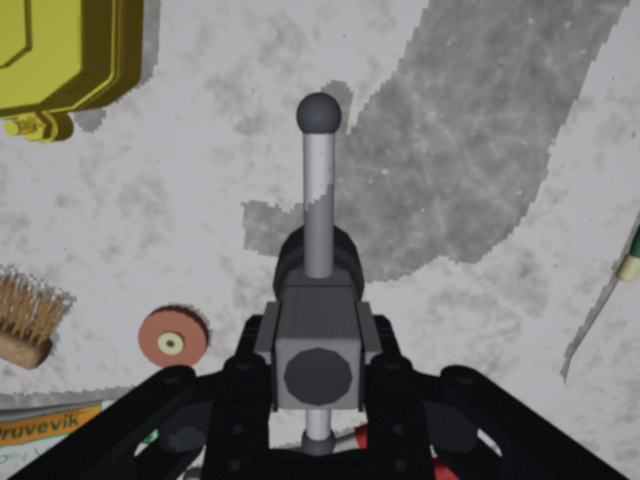

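Run:
```python
from h import *
s,R,t=pose()
for u,v,z in((318,376,102),(319,113,50),(318,440,50)):
    p=wonz(u,v,z);print(p.round(1),(R.T@(p-t)).round(1))
```

```text
[ 540.  -317.1  102. ] [-37.8   0.9  -2.6]
[ 464.9 -329.6   50. ] [ 14.    1.3 -78.8]
[ 614.3 -304.5   50. ] [14.3  1.  72.6]
```

arm_command(motion=[{"gripper": 1,"dx": -0.01,"dy": 0,"dz": 0,"wx": 0,"wy": 0,"wz": 0},{"gripper": 1,"dx": -0.03,"dy": 0,"dz": 0,"wx": 0,"wy": 0,"wz": 0},{"gripper": 1,"dx": -0.055,"dy": 0,"dz": 0,"wx": 0,"wy": 0,"wz": 0},{"gripper": 1,"dx": -0.08,"dy": 0,"dz": 0,"wx": 0,"wy": 0,"wz": 0},{"gripper": 1,"dx": -0.11,"dy": 0,"dz": 0,"wx": 0,"wy": 0,"wz": 0},{"gripper": 1,"dx": -0.14,"dy": 0,"dz": 0,"wx": 0,"wy": 0,"wz": 0},{"gripper": 1,"dx": -0.17,"dy": 0,"dz": 0,"wx": 0,"wy": 0,"wz": 0},{"gripper": 1,"dx": -0.2,"dy": 0,"dz": 0,"wx": 0,"wy": 0,"wz": 0}])

```text
clock: 5.63
tcp_pos: [541.0, -316.6, 264.1]
orientation: [0.704, -0.059, 0.705, 0.059]
force: [-0.5, -0.9, -3.1]
gripper_width: 25.1
```

Run:
```python
from h import *
plan((503,-100,280),99.5)
im=snapshot('scene');save('s4',cv2.resize(im[170:300,240:440],None,fx=4,fy=4,interpolation=cv2.INTER_CUBIC))
print(state()['joints'].round(2), state()['force'])
```

```text
d [-0.0159  0.2199 -0.0013] w [ 0.13 -0.06 -0.01]
[ 0.96  0.38 -0.64  1.58  0.24  1.25  2.02] [ 1.77443009 -0.20641619  2.79053172]
```

View pics/s4.png

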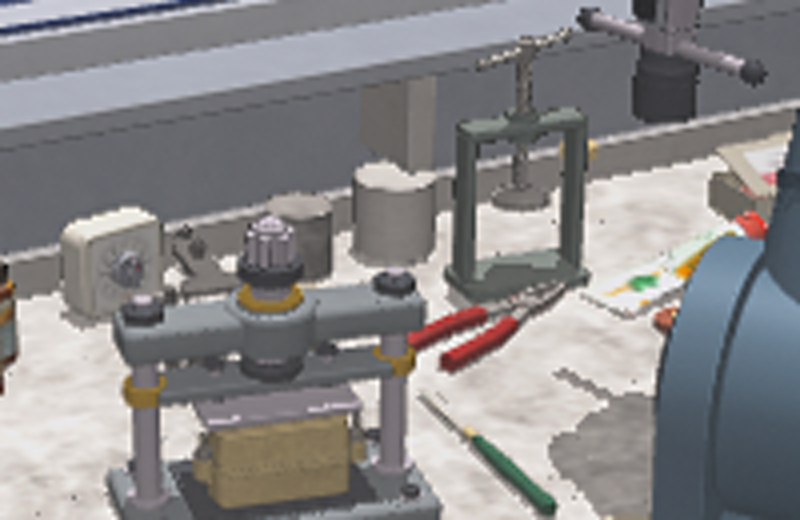

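arm_command(motion=[{"gripper": 1,"dx": -0.01,"dy": 0.015,"dz": 0.002,"wx": 0,"wy": 0,"wz": 0},{"gripper": 1,"dx": -0.02,"dy": 0.045,"dz": 0.007,"wx": 0,"wy": 0,"wz": 0},{"gripper": 1,"dx": -0.03,"dy": 0.08,"dz": 0.013,"wx": 0,"wy": 0,"wz": 0},{"gripper": 1,"dx": -0.036,"dy": 0.115,"dz": 0.019,"wx": 0,"wy": 0,"wz": 0},{"gripper": 1,"dx": -0.036,"dy": 0.15,"dz": 0.025,"wx": 0,"wy": 0,"wz": 0},{"gripper": 1,"dx": -0.036,"dy": 0.18,"dz": 0.03,"wx": 0,"wy": 0,"wz": 0},{"gripper": 1,"dx": -0.036,"dy": 0.2,"dz": 0.033,"wx": 0,"wy": 0,"wz": 0},{"gripper": 1,"dx": -0.036,"dy": 0.209,"dz": 0.034,"wx": 0,"wy": 0,"wz": 0}])

```text
clock: 6.35
tcp_pos: [542.1, -100.5, 305.6]
orientation: [0.707, -0.064, 0.702, 0.06]
force: [0.8, -0.4, -3.1]
gripper_width: 24.9
```

arm_command(motion=[{"gripper": 1,"dx": 0,"dy": 0,"dz": 0,"wx": 0,"wy": 0,"wz": 0},{"gripper": 1,"dx": 0,"dy": 0,"dz": 0,"wx": 0,"wy": 0,"wz": 0},{"gripper": 1,"dx": 0,"dy": 0,"dz": 0,"wx": 0,"wy": 0,"wz": 0},{"gripper": 1,"dx": 0,"dy": 0,"dz": 0,"wx": 0,"wy": 0,"wz": 0},{"gripper": 1,"dx": 0,"dy": 0,"dz": 0,"wx": 0,"wy": 0,"wz": 0},{"gripper": 1,"dx": 0,"dy": 0,"dz": 0,"wx": 0,"wy": 0,"wz": 0},{"gripper": 1,"dx": 0,"dy": 0,"dz": 0,"wx": 0,"wy": 0,"wz": 0},{"gripper": 1,"dx": 0,"dy": 0,"dz": 0,"wx": 0,"wy": 0,"wz": 0}])

```text
clock: 7.02
tcp_pos: [542.2, -101.0, 305.6]
orientation: [0.707, -0.063, 0.702, 0.06]
force: [0.4, 0.0, -3.1]
gripper_width: 25.1
```

Run:
```python
from h import *
s=state();print(s['tcp_pos'],s['orientation'],s['joints'].round(2), s['force'])
save('w5',snapshot('wrist'))
```

```text
[ 542.16283906 -101.03207787  305.60974837] [ 0.70691656 -0.06320043  0.70192547  0.05979402] [ 0.79  0.21 -0.77  1.72  0.15  1.26  1.73] [ 0.43986262  0.00466898 -3.14785045]
```

View pics/w5.png

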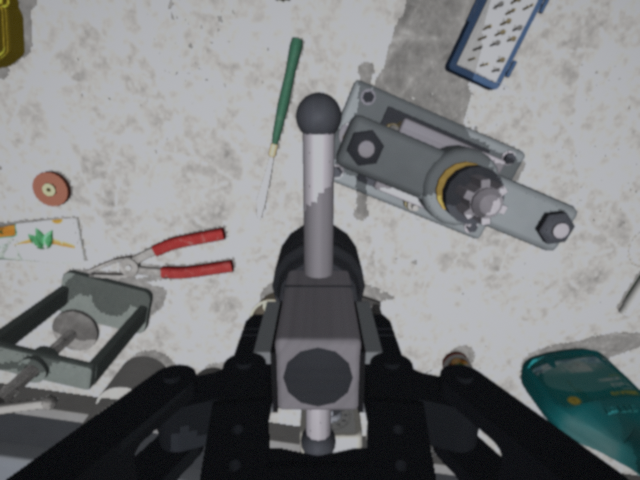

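```bash
cat > rect.py <<'E'
from h import *
def rect(name,out,z,c=(503,1),half=40,S=7):
    im=cv2.imread(name);cc=calibration('wrist');M=np.array(cc['T_tool_cam'])
    s,R,t=pose();A=R@M[:3,:3];o=R@M[:3,3]+t
    w=np.array([[c[0]+half,c[1]+half,z],[c[0]+half,c[1]-half,z],[c[0]-half,c[1]-half,z],[c[0]-half,c[1]+half,z]])
    q=(w-o)@A;px=np.stack([cc['fx']*q[:,0]/q[:,2]+cc['cx'],cc['fy']*q[:,1]/q[:,2]+cc['cy']],1).astype(np.float32)
    L=2*half*S;H=cv2.getPerspectiveTransform(px,np.float32([[0,0],[L,0],[L,L],[0,L]]))
    cv2.imwrite(out,cv2.warpPerspective(im,H,(L,L),flags=cv2.INTER_CUBIC))
E
python3 - <<'E'
from rect import *
plan((503,1,300),99.5)
rect('pics/w5.png','pics/r5.png',191)
E
```

```text
d [ 0.0049  0.1071 -0.0209] w [0.5  0.38 0.31]
```

View pics/r5.png

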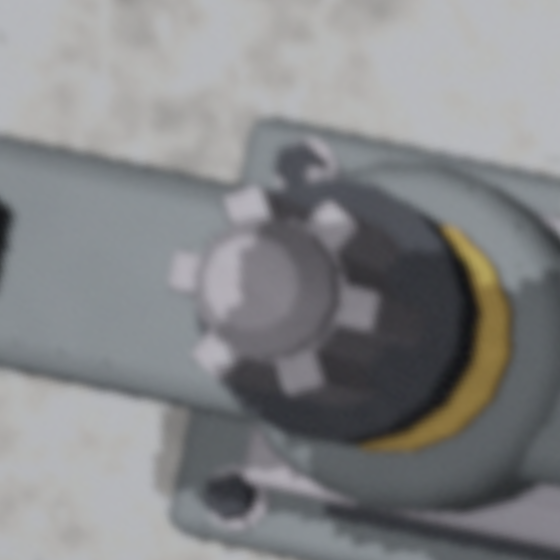

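Run:
```python
from h import *
plan((504.8,1.4,290),107.8)
```

```text
d [ 0.0149  0.1072 -0.0192] w [-7.8   0.36  0.34]
```

arm_command(motion=[{"gripper": 1,"dx": 0,"dy": 0.012,"dz": -0.002,"wx": -1,"wy": 0.1,"wz": 0.1},{"gripper": 1,"dx": 0.002,"dy": 0.035,"dz": -0.005,"wx": -3,"wy": 0.2,"wz": 0.2},{"gripper": 1,"dx": 0.005,"dy": 0.06,"dz": -0.01,"wx": -5,"wy": 0.36,"wz": 0.34},{"gripper": 1,"dx": 0.01,"dy": 0.08,"dz": -0.014,"wx": -7,"wy": 0.36,"wz": 0.34},{"gripper": 1,"dx": 0.013,"dy": 0.095,"dz": -0.017,"wx": -7.8,"wy": 0.36,"wz": 0.34},{"gripper": 1,"dx": 0.015,"dy": 0.104,"dz": -0.019,"wx": -7.8,"wy": 0.36,"wz": 0.34},{"gripper": 1,"dx": 0.015,"dy": 0.107,"dz": -0.0192,"wx": -7.8,"wy": 0.36,"wz": 0.34},{"gripper": 1,"dx": 0.015,"dy": 0.107,"dz": -0.0192,"wx": -7.8,"wy": 0.36,"wz": 0.34}])

```text
clock: 7.73
tcp_pos: [504.5, 1.9, 289.9]
orientation: [0.699, -0.11, 0.698, 0.11]
force: [0.0, -0.3, -2.9]
gripper_width: 25.1
```

Run:
```python
from h import *
s=state();print(s['tcp_pos'],s['force'],s['torque'],s['joints'].round(2));plan((504.8,1.4,262),107.8)
save('w6',snapshot('wrist'))
im=snapshot('scene');save('s6',cv2.resize(im[150:310,230:390],None,fx=4,fy=4,interpolation=cv2.INTER_CUBIC))
```

```text
[504.54844159   1.91426395 289.92324208] [ 0.01689186 -0.32504416 -2.93760583] [-0.01869925 -0.02021403 -0.04942325] [ 0.72  0.13 -0.86  1.84  0.1   1.22  1.72]
d [ 0.0279 -0.0005  0.0001] w [ 0.09 -0.    0.05]
```

View pics/w6.png

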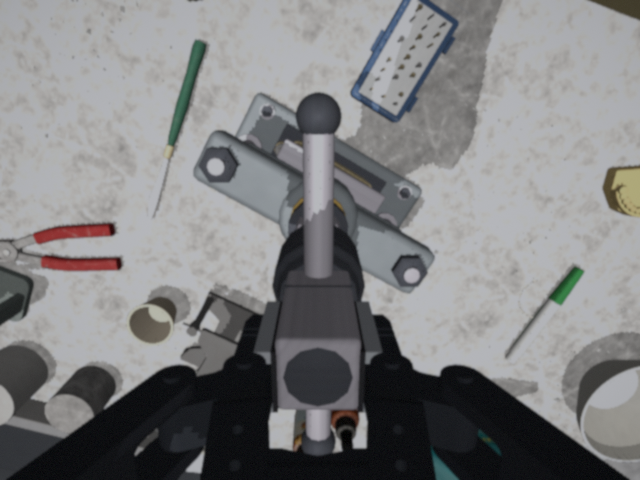

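View pics/s6.png

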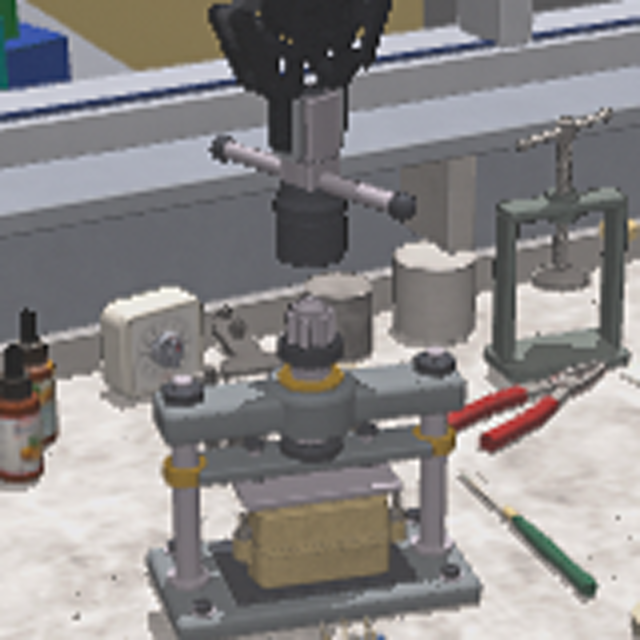

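arm_command(motion=[{"gripper": 1,"dx": 0.005,"dy": -0.0005,"dz": 0.0002,"wx": 0,"wy": 0,"wz": 0},{"gripper": 1,"dx": 0.01,"dy": -0.0005,"dz": 0.0002,"wx": 0,"wy": 0,"wz": 0},{"gripper": 1,"dx": 0.015,"dy": -0.0005,"dz": 0.0002,"wx": 0,"wy": 0,"wz": 0},{"gripper": 1,"dx": 0.019,"dy": -0.0005,"dz": 0.0002,"wx": 0,"wy": 0,"wz": 0},{"gripper": 1,"dx": 0.023,"dy": -0.0005,"dz": 0.0002,"wx": 0,"wy": 0,"wz": 0},{"gripper": 1,"dx": 0.026,"dy": -0.0005,"dz": 0.0002,"wx": 0,"wy": 0,"wz": 0},{"gripper": 1,"dx": 0.029,"dy": -0.0005,"dz": 0.0002,"wx": 0,"wy": 0,"wz": 0},{"gripper": 1,"dx": 0.031,"dy": -0.0005,"dz": 0.0002,"wx": 0,"wy": 0,"wz": 0}])

```text
clock: 8.5
tcp_pos: [505.5, -0.6, 258.6]
orientation: [0.699, -0.109, 0.699, 0.109]
force: [-0.7, 0.3, -2.6]
gripper_width: 25.3
```

Run:
```python
from h import *
s=state();print(s['tcp_pos'],s['force'],s['torque'],s['joints'].round(2));plan((504.8,1.4,252),107.8)
im=snapshot('scene');save('s7',cv2.resize(im[170:290,250:370],None,fx=5,fy=5,interpolation=cv2.INTER_CUBIC))
```

```text
[505.53631922  -0.60375045 258.64499788] [-0.68563094  0.33173694 -2.63940893] [ 0.03685242 -0.00985788 -0.04324552] [ 0.71  0.16 -0.85  1.88  0.13  1.16  1.69]
d [ 0.0066  0.0021 -0.0001] w [-0.1   0.    0.04]
```

View pics/s7.png

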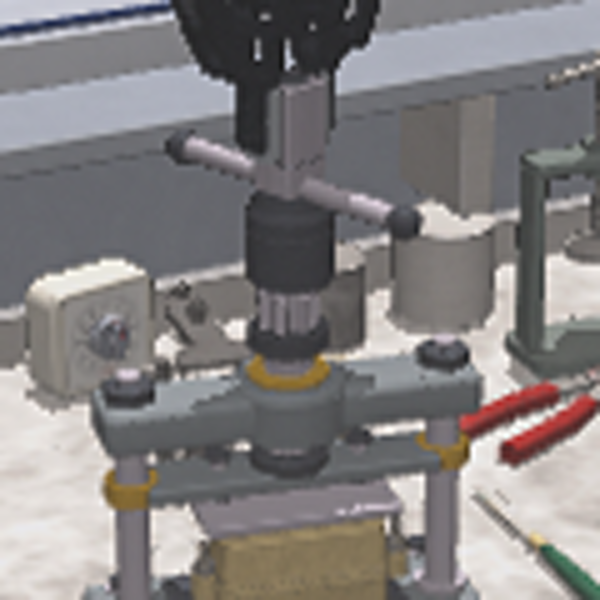

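arm_command(motion=[{"gripper": 1,"dx": 0.0015,"dy": 0.001,"dz": 0,"wx": 0,"wy": 0,"wz": 0},{"gripper": 1,"dx": 0.003,"dy": 0.001,"dz": 0,"wx": 0,"wy": 0,"wz": 0},{"gripper": 1,"dx": 0.004,"dy": 0.001,"dz": 0,"wx": 0,"wy": 0,"wz": 0},{"gripper": 1,"dx": 0.005,"dy": 0.001,"dz": 0,"wx": 0,"wy": 0,"wz": 0},{"gripper": 1,"dx": 0.006,"dy": 0.001,"dz": 0,"wx": 0,"wy": 0,"wz": 0},{"gripper": 1,"dx": 0.007,"dy": 0.001,"dz": 0,"wx": 0,"wy": 0,"wz": 0},{"gripper": 1,"dx": 0.008,"dy": 0.001,"dz": 0,"wx": 0,"wy": 0,"wz": 0},{"gripper": 1,"dx": 0.008,"dy": 0.001,"dz": 0,"wx": 0,"wy": 0,"wz": 0}])

```text
clock: 9.22
tcp_pos: [505.0, 0.7, 250.4]
orientation: [0.699, -0.109, 0.699, 0.109]
force: [-1.0, 1.1, -2.5]
gripper_width: 25.2
```

Run:
```python
from h import *
s=state();print(s['tcp_pos'],s['force'],s['torque'],s['joints'].round(3));plan((504.8,1.4,252),107.8)
```

```text
[504.99250281   0.71185529 250.36354111] [-1.03341244  1.12190335 -2.48733625] [ 0.16085912  0.10742545 -0.03831242] [ 0.705  0.17  -0.851  1.886  0.14   1.147  1.683]
d [-0.0016  0.0007  0.    ] w [-0.09 -0.02 -0.  ]
```

arm_command(motion=[{"gripper": 1,"dx": 0.001,"dy": 0,"dz": 0,"wx": 0,"wy": 0,"wz": 0},{"gripper": 1,"dx": 0.002,"dy": 0,"dz": 0,"wx": 0,"wy": 0,"wz": 0},{"gripper": 1,"dx": 0.0025,"dy": 0,"dz": 0,"wx": 0,"wy": 0,"wz": 0},{"gripper": 1,"dx": 0.003,"dy": 0,"dz": 0,"wx": 0,"wy": 0,"wz": 0},{"gripper": 1,"dx": 0.0035,"dy": 0,"dz": 0,"wx": 0,"wy": 0,"wz": 0},{"gripper": 1,"dx": 0.004,"dy": 0,"dz": 0,"wx": 0,"wy": 0,"wz": 0},{"gripper": 1,"dx": 0.004,"dy": 0,"dz": 0,"wx": 0,"wy": 0,"wz": 0},{"gripper": 1,"dx": 0.004,"dy": 0,"dz": 0,"wx": 0,"wy": 0,"wz": 0}])

```text
clock: 9.88
tcp_pos: [504.9, 0.8, 246.3]
orientation: [0.699, -0.109, 0.699, 0.109]
force: [0.6, 1.1, -2.6]
gripper_width: 25.2
```

Run:
```python
from h import *
s=state();print(s['tcp_pos'],s['force'],s['torque'],s['joints'].round(3));plan((504.8,1.4,252),107.8)
im=snapshot('scene');save('s8',cv2.resize(im[170:290,250:370],None,fx=5,fy=5,interpolation=cv2.INTER_CUBIC))
```

```text
[504.89848894   0.84710001 246.26730536] [ 0.58967073  1.08856615 -2.55976851] [0.29495861 0.00063461 0.01841466] [ 0.703  0.174 -0.85   1.891  0.144  1.139  1.679]
d [-0.0057  0.0006  0.0001] w [-0.08 -0.02 -0.02]
```

View pics/s8.png

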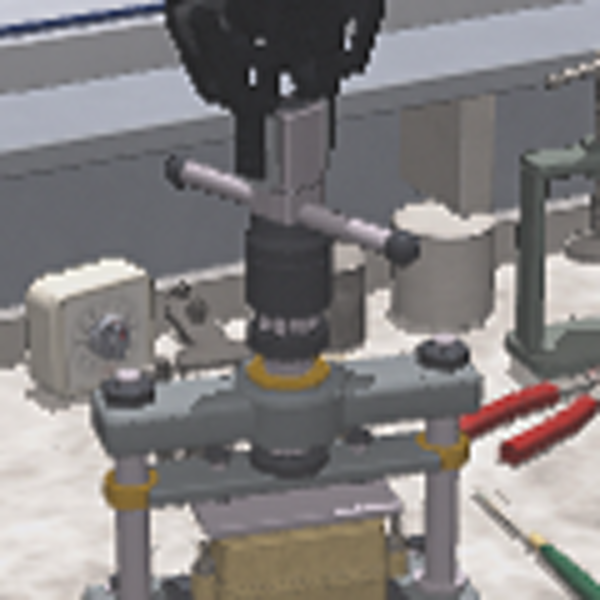

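arm_command(motion=[{"gripper": 1,"dx": 0.001,"dy": 0,"dz": 0,"wx": 0,"wy": 0,"wz": 0},{"gripper": 1,"dx": 0.002,"dy": 0,"dz": 0,"wx": 0,"wy": 0,"wz": 0},{"gripper": 1,"dx": 0.003,"dy": 0,"dz": 0,"wx": 0,"wy": 0,"wz": 0},{"gripper": 1,"dx": 0.004,"dy": 0,"dz": 0,"wx": 0,"wy": 0,"wz": 0},{"gripper": 1,"dx": 0.005,"dy": 0,"dz": 0,"wx": 0,"wy": 0,"wz": 0},{"gripper": 1,"dx": 0.0055,"dy": 0,"dz": 0,"wx": 0,"wy": 0,"wz": 0},{"gripper": 1,"dx": 0.0055,"dy": 0,"dz": 0,"wx": 0,"wy": 0,"wz": 0},{"gripper": 1,"dx": 0.0055,"dy": 0,"dz": 0,"wx": 0,"wy": 0,"wz": 0}])

```text
clock: 10.6
tcp_pos: [504.8, 0.9, 240.6]
orientation: [0.698, -0.109, 0.699, 0.109]
force: [-0.3, 1.4, -3.5]
gripper_width: 25.5
```

Run:
```python
from h import *
s=state();print(s['tcp_pos'],s['force'],s['torque'],s['joints'].round(3));plan((504.8,1.4,252),107.8)
im=snapshot('scene');save('s9',cv2.resize(im[170:290,250:370],None,fx=5,fy=5,interpolation=cv2.INTER_CUBIC))
```

```text
[504.82633516   0.89101521 240.60184824] [-0.3483137   1.36889748 -3.46221373] [ 0.27296795  0.06043613 -0.03216571] [ 0.7    0.181 -0.849  1.897  0.15   1.129  1.674]
d [-0.0114  0.0005  0.0001] w [-0.08 -0.03 -0.03]
```

View pics/s9.png

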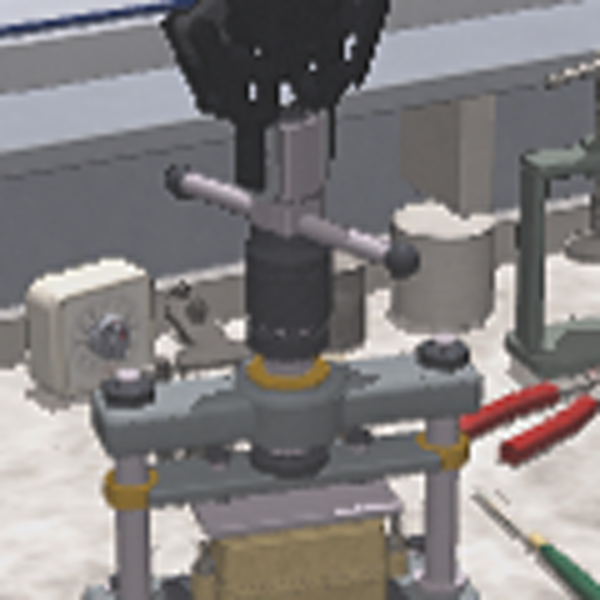

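arm_command(motion=[{"gripper": 1,"dx": 0.0005,"dy": 0,"dz": 0,"wx": 0,"wy": 0,"wz": 0},{"gripper": 1,"dx": 0.001,"dy": 0,"dz": 0,"wx": 0,"wy": 0,"wz": 0},{"gripper": 1,"dx": 0.0015,"dy": 0,"dz": 0,"wx": 0,"wy": 0,"wz": 0},{"gripper": 1,"dx": 0.002,"dy": 0,"dz": 0,"wx": 0,"wy": 0,"wz": 0},{"gripper": 1,"dx": 0.002,"dy": 0,"dz": 0,"wx": 0,"wy": 0,"wz": 0},{"gripper": 1,"dx": 0.002,"dy": 0,"dz": 0,"wx": 0,"wy": 0,"wz": 0},{"gripper": 1,"dx": 0.002,"dy": 0,"dz": 0,"wx": 0,"wy": 0,"wz": 0},{"gripper": 1,"dx": 0.002,"dy": 0,"dz": 0,"wx": 0,"wy": 0,"wz": 0}])

```text
clock: 11.32
tcp_pos: [504.8, 0.9, 238.6]
orientation: [0.698, -0.109, 0.699, 0.109]
force: [-0.8, 1.2, -3.7]
gripper_width: 25.2
```

Run:
```python
from h import *
s=state();print(s['tcp_pos'],s['force'],s['torque'])
```

```text
[504.83378763   0.93273072 238.56955867] [-0.82624652  1.1783008  -3.6617611 ] [ 0.27109795  0.0437648  -0.0041942 ]
```

arm_command(motion=[{"gripper": 1,"dx": 0.0005,"dy": 0,"dz": 0,"wx": 0,"wy": 0,"wz": 0},{"gripper": 1,"dx": 0.001,"dy": 0,"dz": 0,"wx": 0,"wy": 0,"wz": 0},{"gripper": 1,"dx": 0.0015,"dy": 0,"dz": 0,"wx": 0,"wy": 0,"wz": 0},{"gripper": 1,"dx": 0.002,"dy": 0,"dz": 0,"wx": 0,"wy": 0,"wz": 0},{"gripper": 1,"dx": 0.002,"dy": 0,"dz": 0,"wx": 0,"wy": 0,"wz": 0},{"gripper": 1,"dx": 0.002,"dy": 0,"dz": 0,"wx": 0,"wy": 0,"wz": 0},{"gripper": 1,"dx": 0.002,"dy": 0,"dz": 0,"wx": 0,"wy": 0,"wz": 0},{"gripper": 1,"dx": 0.002,"dy": 0,"dz": 0,"wx": 0,"wy": 0,"wz": 0}])

```text
clock: 11.98
tcp_pos: [504.8, 0.9, 236.5]
orientation: [0.698, -0.109, 0.699, 0.109]
force: [-0.7, 0.3, -2.9]
gripper_width: 25.1
```

Run:
```python
from h import *
s=state();print(s['tcp_pos'],s['force'],s['torque'])
im=snapshot('scene');save('s10',cv2.resize(im[190:290,250:370],None,fx=6,fy=6,interpolation=cv2.INTER_CUBIC))
```

```text
[504.81317898   0.86800678 236.50748048] [-0.65297078  0.2984807  -2.94081913] [ 0.30935451  0.01265658 -0.05579535]
```

View pics/s10.png

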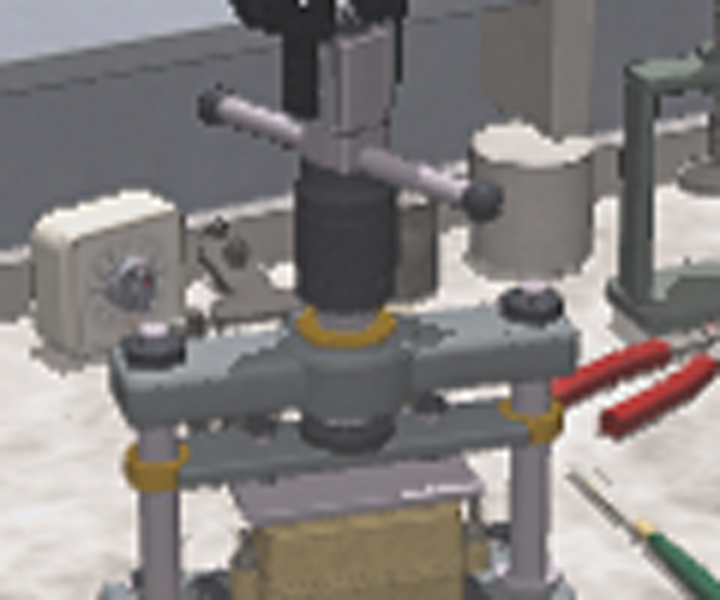

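arm_command(motion=[{"gripper": 1,"dx": 0.0003,"dy": 0,"dz": 0,"wx": 0,"wy": 0,"wz": 0},{"gripper": 1,"dx": 0.0006,"dy": 0,"dz": 0,"wx": 0,"wy": 0,"wz": 0},{"gripper": 1,"dx": 0.001,"dy": 0,"dz": 0,"wx": 0,"wy": 0,"wz": 0},{"gripper": 1,"dx": 0.001,"dy": 0,"dz": 0,"wx": 0,"wy": 0,"wz": 0},{"gripper": 1,"dx": 0.001,"dy": 0,"dz": 0,"wx": 0,"wy": 0,"wz": 0},{"gripper": 1,"dx": 0.001,"dy": 0,"dz": 0,"wx": 0,"wy": 0,"wz": 0},{"gripper": 1,"dx": 0.001,"dy": 0,"dz": 0,"wx": 0,"wy": 0,"wz": 0},{"gripper": 1,"dx": 0.001,"dy": 0,"dz": 0,"wx": 0,"wy": 0,"wz": 0}])

```text
clock: 12.7
tcp_pos: [504.9, 1.0, 235.6]
orientation: [0.699, -0.109, 0.699, 0.109]
force: [-0.9, -0.5, -2.0]
gripper_width: 25.4
```

arm_command(motion=[{"gripper": 1,"dx": 0.0003,"dy": 0,"dz": 0,"wx": 0,"wy": 0,"wz": 0},{"gripper": 1,"dx": 0.0006,"dy": 0,"dz": 0,"wx": 0,"wy": 0,"wz": 0},{"gripper": 1,"dx": 0.001,"dy": 0,"dz": 0,"wx": 0,"wy": 0,"wz": 0},{"gripper": 1,"dx": 0.001,"dy": 0,"dz": 0,"wx": 0,"wy": 0,"wz": 0},{"gripper": 1,"dx": 0.001,"dy": 0,"dz": 0,"wx": 0,"wy": 0,"wz": 0},{"gripper": 1,"dx": 0.001,"dy": 0,"dz": 0,"wx": 0,"wy": 0,"wz": 0},{"gripper": 1,"dx": 0.001,"dy": 0,"dz": 0,"wx": 0,"wy": 0,"wz": 0},{"gripper": 1,"dx": 0.001,"dy": 0,"dz": 0,"wx": 0,"wy": 0,"wz": 0}])

```text
clock: 13.37
tcp_pos: [505.1, 1.0, 235.3]
orientation: [0.699, -0.109, 0.699, 0.109]
force: [-1.1, 0.7, 6.9]
gripper_width: 24.9
```

Run:
```python
from h import *
s=state();print(s['tcp_pos'],s['force'],s['torque'])
```

```text
[505.07723073   1.0059256  235.32067021] [-1.14117326  0.71778968  6.92896753] [0.32596279 0.86201805 0.03386627]
```

Run:
```python
from h import *
im=snapshot('scene');np.save('sc_a.npy',im)
save('s11',cv2.resize(im[225:310,262:350],None,fx=8,fy=7,interpolation=cv2.INTER_CUBIC))
```

```text
(no output)
```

View pics/s11.png

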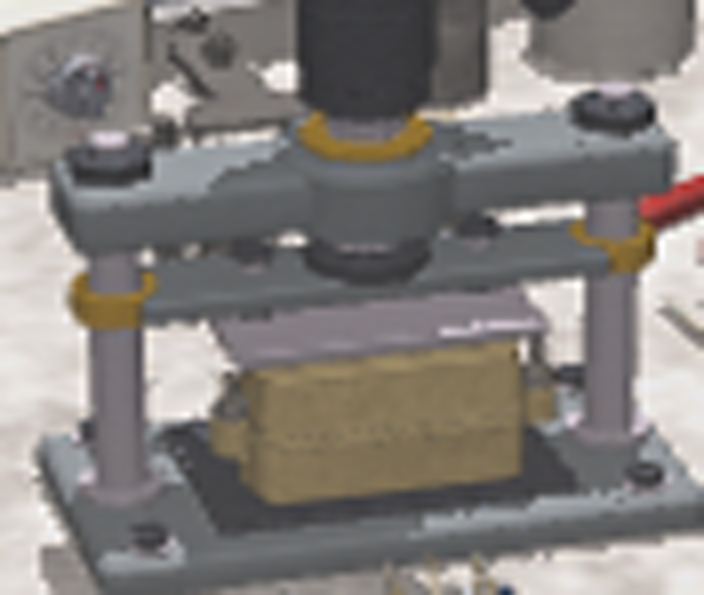

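arm_command(motion=[{"gripper": 1,"dx": 0,"dy": -0.0002,"dz": 0,"wx": 4,"wy": 0,"wz": 0},{"gripper": 1,"dx": 0.0003,"dy": -0.0003,"dz": 0,"wx": 8,"wy": 0,"wz": 0},{"gripper": 1,"dx": 0.0006,"dy": -0.0005,"dz": 0,"wx": 12,"wy": 0,"wz": 0},{"gripper": 1,"dx": 0.0009,"dy": -0.0006,"dz": -0.0001,"wx": 16,"wy": 0,"wz": 0},{"gripper": 1,"dx": 0.0011,"dy": -0.0008,"dz": -0.0001,"wx": 20,"wy": 0,"wz": 0},{"gripper": 1,"dx": 0.0014,"dy": -0.0009,"dz": -0.0002,"wx": 25,"wy": 0,"wz": 0},{"gripper": 1,"dx": 0.0014,"dy": -0.0009,"dz": -0.0002,"wx": 25,"wy": 0,"wz": 0},{"gripper": 1,"dx": 0.0014,"dy": -0.0009,"dz": -0.0002,"wx": 25,"wy": 0,"wz": 0}])

```text
clock: 14.08
tcp_pos: [504.8, 0.2, 233.8]
orientation: [0.705, 0.044, 0.706, -0.044]
force: [-2.7, 1.0, 1.4]
gripper_width: 25.4
```

Run:
```python
from h import *
s,R,t=pose();print(s['tcp_pos'],s['force'],s['torque'],np.degrees(np.arctan2(R[1,1],R[0,1])),R[:,0])
im=snapshot('scene');np.save('sc_b.npy',im)
```

```text
[5.04797967e+02 2.28701403e-01 2.33772180e+02] [-2.68117354  1.02350962  1.35609783] [0.33231605 0.7211534  0.0560778 ] 82.8404929673358 [-9.48465325e-04  1.36315981e-04 -9.99999541e-01]
```

```bash
cat > shift.py <<'E'
from h import *
R_={'nutfixed':(288,238,302,248),'platenL':(270,259,284,268),'platenC':(284,258,300,268),'bushR':(332,252,346,261),'ringtop':(298,238,318,250),'pad':(292,266,326,276),'flask':(290,280,330,302),'handle':(296,200,320,240)}
def shifts(a,b):
    A=cv2.cvtColor(np.load(a),cv2.COLOR_RGB2GRAY).astype(np.float32);B=cv2.cvtColor(np.load(b),cv2.COLOR_RGB2GRAY).astype(np.float32)
    out={}
    for k,(x0,y0,x1,y1) in R_.items():
        best=[]
        g=np.arange(-1,5.01,.1)
        T=A[y0:y1,x0:x1]
        for d in g:
            M=np.float32([[1,0,0],[0,1,-d]]);W=cv2.warpAffine(B,M,(640,480),flags=cv2.INTER_LINEAR)[y0:y1,x0:x1]
            best.append(np.abs(W-T).mean())
        out[k]=(round(g[int(np.argmin(best))],2),round(min(best),1))
    return out
if __name__=='__main__':
    import sys;print(shifts(sys.argv[1],sys.argv[2]))
E
python3 shift.py sc_a.npy sc_b.npy
python3 - <<'E'
from h import *
im=np.load('sc_b.npy');save('s12',cv2.resize(im[180:310,262:350],None,fx=7,fy=4.5,interpolation=cv2.INTER_CUBIC))
for z in (120,100):
  p=np.array([503,0,z]);print(proj('scene',p)-proj('scene',p-[0,0,1]),proj('scene',p))
E
```

```text
{'nutfixed': (np.float64(-0.0), np.float32(3.5)), 'platenL': (np.float64(0.1), np.float32(4.0)), 'platenC': (np.float64(0.1), np.float32(4.0)), 'bushR': (np.float64(-0.0), np.float32(4.7)), 'ringtop': (np.float64(0.2), np.float32(5.5)), 'pad': (np.float64(0.7), np.float32(6.2)), 'flask': (np.float64(-0.0), np.float32(2.1)), 'handle': (np.float64(0.3), np.float32(13.5))}
[-0.00303736 -0.36598424] [307.47084818 253.14358927]
[-0.00300344 -0.36189775] [307.5312722  260.42433792]
```

View pics/s12.png

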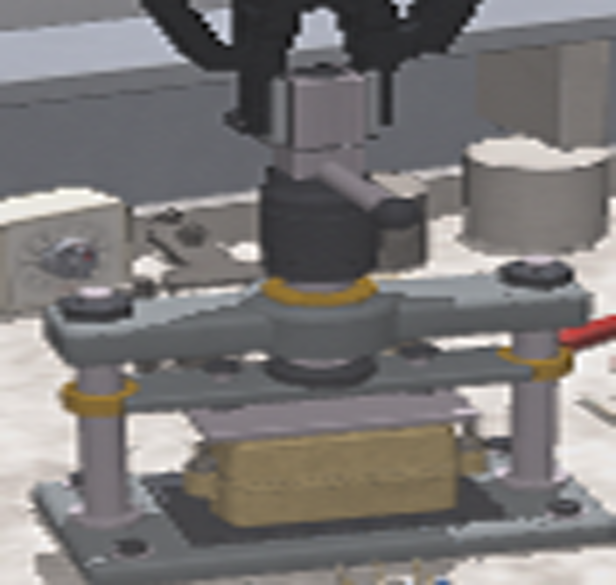

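arm_command(motion=[{"gripper": 1,"dx": 0.0001,"dy": 0,"dz": 0,"wx": 1.5,"wy": 0,"wz": 0},{"gripper": 1,"dx": 0.0002,"dy": -0.0001,"dz": 0,"wx": 3,"wy": 0,"wz": 0},{"gripper": 1,"dx": 0.0003,"dy": -0.0001,"dz": 0,"wx": 4.5,"wy": 0,"wz": 0},{"gripper": 1,"dx": 0.0004,"dy": -0.0002,"dz": -0.0001,"wx": 6,"wy": 0,"wz": 0},{"gripper": 1,"dx": 0.0005,"dy": -0.0003,"dz": -0.0001,"wx": 7.5,"wy": 0,"wz": 0},{"gripper": 1,"dx": 0.0006,"dy": -0.0003,"dz": -0.0001,"wx": 9,"wy": 0,"wz": 0},{"gripper": 1,"dx": 0.0007,"dy": -0.0004,"dz": -0.0001,"wx": 10.5,"wy": 0,"wz": 0},{"gripper": 1,"dx": 0.0008,"dy": -0.0005,"dz": -0.0001,"wx": 12,"wy": 0,"wz": 0}])

```text
clock: 14.8
tcp_pos: [504.6, -0.1, 233.0]
orientation: [0.697, 0.118, 0.698, -0.118]
force: [-2.3, 1.0, 2.3]
gripper_width: 25.5
```

```bash
cat > st.py <<'E'
from h import *
s,R,t=pose();print(s['clock'],s['tcp_pos'].round(2),s['force'].round(2),s['torque'].round(3),'yaw',np.degrees(np.arctan2(R[1,1],R[0,1])).round(2),s['joints'][6].round(3),s['effort'].round(3))
E
python3 st.py
```

```text
14.8 [ 5.0457e+02 -1.3000e-01  2.3296e+02] [-2.35  1.04  2.34] [0.331 0.649 0.238] yaw 70.8 1.042 [ 9.6700e-01 -2.5525e+01 -1.9760e+00 -2.4530e+01  5.0700e-01 -8.1300e-01
  1.7000e-02]
```

arm_command(motion=[{"gripper": 1,"dx": 0.0001,"dy": 0,"dz": 0,"wx": 1,"wy": 0,"wz": 0},{"gripper": 1,"dx": 0.0001,"dy": -0.0001,"dz": 0,"wx": 2,"wy": 0,"wz": 0},{"gripper": 1,"dx": 0.0002,"dy": -0.0001,"dz": 0,"wx": 3,"wy": 0,"wz": 0},{"gripper": 1,"dx": 0.0003,"dy": -0.0002,"dz": -0.0001,"wx": 4,"wy": 0,"wz": 0},{"gripper": 1,"dx": 0.0003,"dy": -0.0002,"dz": -0.0001,"wx": 5,"wy": 0,"wz": 0},{"gripper": 1,"dx": 0.0004,"dy": -0.0002,"dz": -0.0001,"wx": 6,"wy": 0,"wz": 0},{"gripper": 1,"dx": 0.0005,"dy": -0.0003,"dz": -0.0001,"wx": 7,"wy": 0,"wz": 0},{"gripper": 1,"dx": 0.0006,"dy": -0.0003,"dz": -0.0001,"wx": 8,"wy": 0,"wz": 0}])

```text
clock: 15.47
tcp_pos: [504.4, -0.4, 232.4]
orientation: [0.687, 0.167, 0.688, -0.167]
force: [-2.4, 1.6, 3.0]
gripper_width: 25.3
```

```bash
python3 st.py
```

```text
15.4667 [ 5.0439e+02 -3.8000e-01  2.3241e+02] [-2.36  1.57  3.  ] [0.311 0.668 0.293] yaw 62.71 0.905 [  0.888 -25.546  -1.894 -24.38    0.439  -0.825  -0.071]
```

```bash
python3 - <<'E'
from h import *
im=snapshot('scene');np.save('sc_c.npy',im)
A=np.load('sc_a.npy');B=np.load('sc_b.npy')
o=np.hstack([cv2.resize(x[254:286,284:334],None,fx=5.3,fy=16,interpolation=cv2.INTER_CUBIC) for x in (A,B,im)])
save('cmp',o)
E
python3 shift.py sc_a.npy sc_c.npy;python3 shift.py sc_b.npy sc_c.npy
```

```text
{'nutfixed': (np.float64(-0.0), np.float32(4.0)), 'platenL': (np.float64(0.1), np.float32(6.1)), 'platenC': (np.float64(0.1), np.float32(6.1)), 'bushR': (np.float64(-0.0), np.float32(6.3)), 'ringtop': (np.float64(0.2), np.float32(7.7)), 'pad': (np.float64(1.0), np.float32(2.5)), 'flask': (np.float64(-0.0), np.float32(1.6)), 'handle': (np.float64(0.4), np.float32(14.5))}
{'nutfixed': (np.float64(-0.0), np.float32(1.2)), 'platenL': (np.float64(-0.0), np.float32(3.3)), 'platenC': (np.float64(-0.0), np.float32(3.3)), 'bushR': (np.float64(-0.0), np.float32(3.4)), 'ringtop': (np.float64(0.1), np.float32(4.0)), 'pad': (np.float64(0.3), np.float32(4.4)), 'flask': (np.float64(-0.0), np.float32(1.2)), 'handle': (np.float64(-0.0), np.float32(11.6))}
```

View pics/cmp.png

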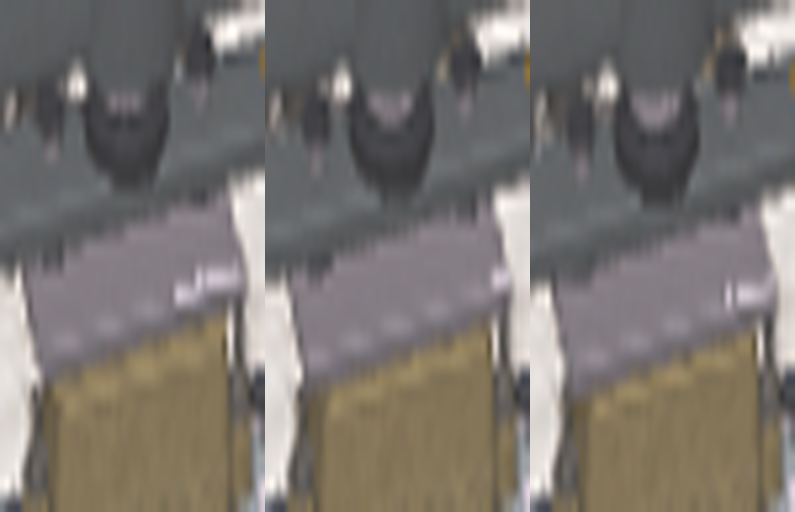

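arm_command(motion=[{"gripper": 1,"dx": 0.0001,"dy": 0,"dz": 0,"wx": 1.2,"wy": 0,"wz": 0},{"gripper": 1,"dx": 0.0001,"dy": -0.0001,"dz": 0,"wx": 2.5,"wy": 0,"wz": 0},{"gripper": 1,"dx": 0.0002,"dy": -0.0001,"dz": 0,"wx": 3.8,"wy": 0,"wz": 0},{"gripper": 1,"dx": 0.0003,"dy": -0.0002,"dz": -0.0001,"wx": 5,"wy": 0,"wz": 0},{"gripper": 1,"dx": 0.0004,"dy": -0.0002,"dz": -0.0001,"wx": 6.2,"wy": 0,"wz": 0},{"gripper": 1,"dx": 0.0005,"dy": -0.0003,"dz": -0.0001,"wx": 7.5,"wy": 0,"wz": 0},{"gripper": 1,"dx": 0.0006,"dy": -0.0003,"dz": -0.0001,"wx": 8.8,"wy": 0,"wz": 0},{"gripper": 1,"dx": 0.0007,"dy": -0.0004,"dz": -0.0001,"wx": 10,"wy": 0,"wz": 0}])

```text
clock: 16.18
tcp_pos: [504.1, -0.7, 231.7]
orientation: [0.669, 0.227, 0.67, -0.227]
force: [-2.8, 2.2, 3.1]
gripper_width: 25.2
```

```bash
python3 st.py
cat > trk.py <<'E'
from h import *
import sys
n=sys.argv[1]; im=snapshot('scene');np.save('sc_%s.npy'%n,im)
L=['a','b','c','d','e','f','g','h','i']; L=L[:L.index(n)+1]
G=[cv2.cvtColor(np.load('sc_%s.npy'%k),cv2.COLOR_RGB2GRAY).astype(np.float32) for k in L]
def sh(A,B,x0,y0,x1,y1):
    # gauss-newton vertical shift
    A=cv2.GaussianBlur(A,(0,0),.8);B=cv2.GaussianBlur(B,(0,0),.8)
    g=np.arange(-1,4.01,.05);c=[]
    for d in g:
        W=cv2.warpAffine(B,np.float32([[1,0,0],[0,1,-d]]),(640,480),flags=cv2.INTER_CUBIC)
        c.append(((W-A)[y0:y1,x0:x1]**2).mean())
    return g[int(np.argmin(c))]
for nm,r in {'padfront':(291,271,328,277),'padwide':(290,267,330,277),'nutL':(288,257,298,263),'nutR':(316,254,326,261),'flask':(290,280,330,300)}.items():
    print(nm,[float(round(sh(G[i],G[-1],*r),2)) for i in range(len(G)-1)])
o=np.hstack([cv2.resize(np.load('sc_%s.npy'%k)[254:286,284:334],None,fx=5.3,fy=16,interpolation=cv2.INTER_CUBIC) for k in L[-3:]]);save('cmp_'+n,o)
E
python3 trk.py d
```

```text
16.1833 [504.13  -0.67 231.74] [-2.78  2.16  3.1 ] [0.334 0.626 0.243] yaw 52.56 0.732 [  0.968 -25.782  -1.718 -24.418   0.444  -0.801  -0.101]
padfront [0.85, 0.55, 0.05]
padwide [1.0, 0.5, 0.1]
nutL [0.45, 0.2, 0.05]
nutR [0.55, 0.2, 0.05]
flask [0.0, -0.15, -0.05]
```

View pics/cmp_d.png

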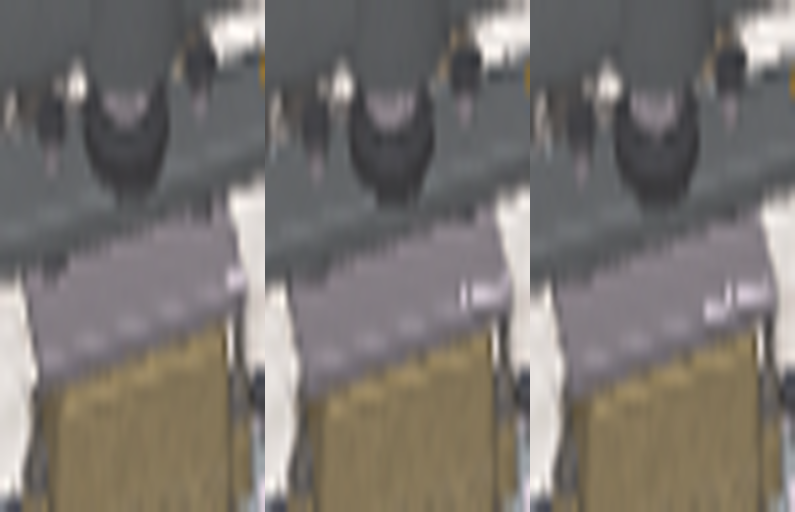

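arm_command(motion=[{"gripper": 1,"dx": 0,"dy": 0,"dz": 0,"wx": 0.5,"wy": 0,"wz": 0},{"gripper": 1,"dx": 0.0001,"dy": 0,"dz": 0,"wx": 1,"wy": 0,"wz": 0},{"gripper": 1,"dx": 0.0001,"dy": -0.0001,"dz": 0,"wx": 1.5,"wy": 0,"wz": 0},{"gripper": 1,"dx": 0.0001,"dy": -0.0001,"dz": 0,"wx": 2,"wy": 0,"wz": 0},{"gripper": 1,"dx": 0.0002,"dy": -0.0001,"dz": 0,"wx": 2.5,"wy": 0,"wz": 0},{"gripper": 1,"dx": 0.0002,"dy": -0.0001,"dz": 0,"wx": 3,"wy": 0,"wz": 0},{"gripper": 1,"dx": 0.0002,"dy": -0.0002,"dz": 0,"wx": 3.5,"wy": 0,"wz": 0},{"gripper": 1,"dx": 0.0003,"dy": -0.0002,"dz": 0,"wx": 4,"wy": 0,"wz": 0}])

```text
clock: 16.9
tcp_pos: [504.0, -0.8, 231.4]
orientation: [0.661, 0.251, 0.662, -0.251]
force: [-3.0, 0.8, 3.8]
gripper_width: 25.1
```

```bash
python3 st.py
```

```text
16.9 [504.    -0.77 231.44] [-2.97  0.84  3.81] [0.337 0.683 0.28 ] yaw 48.48 0.662 [  0.968 -25.752  -1.585 -24.338   0.455  -0.844  -0.194]
```

arm_command(motion=[{"gripper": 1,"dx": 0,"dy": 0,"dz": 0,"wx": 0.5,"wy": 0,"wz": 0},{"gripper": 1,"dx": 0.0001,"dy": 0,"dz": 0,"wx": 1,"wy": 0,"wz": 0},{"gripper": 1,"dx": 0.0001,"dy": -0.0001,"dz": 0,"wx": 1.5,"wy": 0,"wz": 0},{"gripper": 1,"dx": 0.0001,"dy": -0.0001,"dz": 0,"wx": 2,"wy": 0,"wz": 0},{"gripper": 1,"dx": 0.0002,"dy": -0.0001,"dz": 0,"wx": 2.5,"wy": 0,"wz": 0},{"gripper": 1,"dx": 0.0002,"dy": -0.0001,"dz": 0,"wx": 3,"wy": 0,"wz": 0},{"gripper": 1,"dx": 0.0002,"dy": -0.0002,"dz": 0,"wx": 3.5,"wy": 0,"wz": 0},{"gripper": 1,"dx": 0.0003,"dy": -0.0002,"dz": 0,"wx": 4,"wy": 0,"wz": 0}])

```text
clock: 17.57
tcp_pos: [503.9, -0.9, 231.2]
orientation: [0.652, 0.274, 0.652, -0.274]
force: [-2.6, 1.9, 3.7]
gripper_width: 25.4
```

```bash
python3 st.py
```

```text
17.5667 [503.88  -0.86 231.17] [-2.63  1.85  3.67] [0.378 0.683 0.275] yaw 44.44 0.594 [  1.02  -25.796  -1.485 -24.333   0.472  -0.859  -0.21 ]
```

arm_command(motion=[{"gripper": 1,"dx": 0,"dy": 0,"dz": 0,"wx": 0.5,"wy": 0,"wz": 0},{"gripper": 1,"dx": 0.0001,"dy": 0,"dz": 0,"wx": 1,"wy": 0,"wz": 0},{"gripper": 1,"dx": 0.0001,"dy": -0.0001,"dz": 0,"wx": 1.5,"wy": 0,"wz": 0},{"gripper": 1,"dx": 0.0001,"dy": -0.0001,"dz": 0,"wx": 2,"wy": 0,"wz": 0},{"gripper": 1,"dx": 0.0002,"dy": -0.0001,"dz": 0,"wx": 2.5,"wy": 0,"wz": 0},{"gripper": 1,"dx": 0.0002,"dy": -0.0001,"dz": 0,"wx": 3,"wy": 0,"wz": 0},{"gripper": 1,"dx": 0.0002,"dy": -0.0002,"dz": 0,"wx": 3.5,"wy": 0,"wz": 0},{"gripper": 1,"dx": 0.0003,"dy": -0.0002,"dz": 0,"wx": 4,"wy": 0,"wz": 0}])

```text
clock: 18.23
tcp_pos: [503.7, -0.9, 230.9]
orientation: [0.641, 0.297, 0.642, -0.297]
force: [-2.5, 2.1, 4.0]
gripper_width: 25.4
```

```bash
python3 st.py
```

```text
18.2333 [503.74  -0.93 230.9 ] [-2.46  2.08  4.  ] [0.396 0.697 0.322] yaw 40.39 0.525 [  1.078 -25.847  -1.381 -24.324   0.49   -0.865  -0.227]
```

arm_command(motion=[{"gripper": 1,"dx": 0,"dy": 0,"dz": 0,"wx": 0.5,"wy": 0,"wz": 0},{"gripper": 1,"dx": 0.0001,"dy": 0,"dz": 0,"wx": 1,"wy": 0,"wz": 0},{"gripper": 1,"dx": 0.0001,"dy": -0.0001,"dz": 0,"wx": 1.5,"wy": 0,"wz": 0},{"gripper": 1,"dx": 0.0001,"dy": -0.0001,"dz": 0,"wx": 2,"wy": 0,"wz": 0},{"gripper": 1,"dx": 0.0002,"dy": -0.0001,"dz": 0,"wx": 2.5,"wy": 0,"wz": 0},{"gripper": 1,"dx": 0.0002,"dy": -0.0001,"dz": 0,"wx": 3,"wy": 0,"wz": 0},{"gripper": 1,"dx": 0.0002,"dy": -0.0002,"dz": 0,"wx": 3.5,"wy": 0,"wz": 0},{"gripper": 1,"dx": 0.0003,"dy": -0.0002,"dz": 0,"wx": 4,"wy": 0,"wz": 0}])

```text
clock: 18.9
tcp_pos: [503.6, -1.0, 230.6]
orientation: [0.631, 0.319, 0.631, -0.319]
force: [-2.6, 2.1, 2.7]
gripper_width: 25.3
```

```bash
python3 st.py
```

```text
18.9 [503.6   -1.02 230.64] [-2.56  2.11  2.69] [0.427 0.698 0.303] yaw 36.34 0.456 [  1.131 -25.895  -1.282 -24.317   0.507  -0.873  -0.243]
```

```bash
python3 trk.py e
python3 - <<'E'
from h import *
A,E=np.load('sc_a.npy'),np.load('sc_e.npy')
o=np.hstack([cv2.resize(x[240:290,270:345],None,fx=5.2,fy=11,interpolation=cv2.INTER_NEAREST) for x in (A,E)]);save('cmpae',o)
E
```

```text
padfront [0.9, 0.6, 0.1, 0.05]
padwide [1.1, 0.75, 0.3, 0.15]
nutL [0.5, 0.25, 0.05, 0.0]
nutR [0.65, 0.25, 0.1, 0.05]
flask [0.0, -0.15, -0.1, 0.0]
```

View pics/cmpae.png

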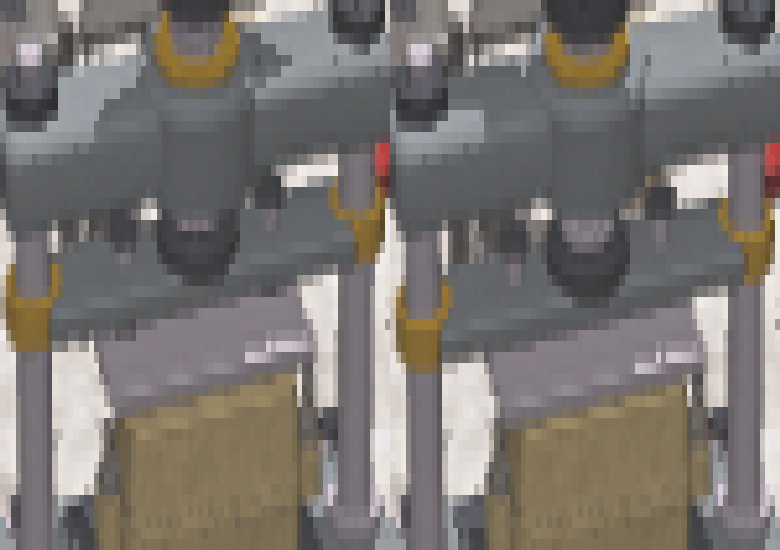

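```bash
cat > edge.py <<'E'
from h import *
import sys
def edge(im,f,cols,r0,r1,lo,hi):
    # area method: fraction of rows r0..r1 in 'hi' class -> edge row
    v=f(im.astype(float))[r0:r1,cols[0]:cols[1]]
    fr=np.clip((v-lo)/(hi-lo),0,1)
    return r1-fr.sum(0)
A=np.load('sc_a.npy').astype(float)
for nm,(x,y) in {'platen':(295,266),'pad':(305,271),'flask':(305,285),'flasktop':(305,277)}.items(): print(nm,A[y-1:y+1,x-3:x+4].mean((0,1)))
def col(im,x): return [tuple(int(c) for c in im[y,x]) for y in range(258,284)]
print(col(A,305))
E
python3 edge.py
```

```text
platen [103.21428571 105.85714286 108.78571429]
pad [132.35714286 125.5        131.78571429]
flask [133.28571429 118.21428571  89.28571429]
flasktop [132.71428571 118.57142857  94.92857143]
[(89, 91, 93), (96, 95, 98), (125, 119, 124), (64, 64, 67), (71, 71, 75), (66, 65, 68), (63, 62, 64), (78, 78, 81), (94, 96, 98), (89, 90, 92), (106, 102, 106), (134, 126, 133), (133, 126, 132), (132, 125, 132), (129, 123, 129), (133, 126, 132), (146, 138, 145), (115, 107, 112), (119, 108, 91), (144, 128, 96), (151, 133, 100), (132, 118, 89), (136, 121, 91), (137, 122, 92), (130, 115, 88), (131, 117, 88)]
```

```bash
cat > edge2.py <<'E'
from h import *
import sys
L=sys.argv[1]
ims={k:cv2.GaussianBlur(np.load('sc_%s.npy'%k).astype(np.float64),(0,0),.6) for k in L}
def cross(v,th,up):
    for i in range(len(v)-1):
        a,b=v[i],v[i+1]
        if (up and a<th<=b) or (not up and a>=th>b): return i+(th-a)/(b-a)
    return np.nan
def prof(kind,x,im):
    if kind=='pad': # pad lower edge: B/R drops below .83
        v=im[268:286,x,2]/im[268:286,x,0];return 268+cross(v,.83,False)
    if kind=='plat':
        v=im[260:276,x,0]/im[260:276,x,1];c=np.nan
        for i in range(len(v)-2,-1,-1): # from below: first drop below 1.015
            if v[i]<1.015<=v[i+1]: return 260+i+(1.015-v[i])/(v[i+1]-v[i])
        return c
    if kind=='flb': # flask bottom edge (fixed check)
        v=im[285:308,x,2]/im[285:308,x,0];return 285+cross(v,.83,True)
for kind,xs in (('pad',range(292,326)),('plat',range(292,322)),('flb',range(294,325))):
    P={k:np.array([prof(kind,x,ims[k]) for x in xs]) for k in L}
    for k in L:
        d=P[k]-P[L[0]];d=d[np.isfinite(d)];m=np.median(d);g=d[abs(d-m)<1.2]
        print(kind,k,round(g.mean(),2),'+-',round(g.std()/len(g)**.5,2),len(g),'mm',round(g.mean()/.365,2))
E
python3 edge2.py abcde
```

```text
pad a 0.0 +- 0.0 34 mm 0.0
pad b 0.56 +- 0.02 34 mm 1.55
pad c 0.91 +- 0.01 34 mm 2.5
pad d 0.92 +- 0.01 34 mm 2.51
pad e 0.93 +- 0.01 34 mm 2.55
plat a 0.0 +- 0.0 30 mm 0.0
plat b 0.62 +- 0.03 30 mm 1.7
plat c 1.04 +- 0.03 30 mm 2.85
plat d 1.3 +- 0.04 30 mm 3.56
plat e 1.64 +- 0.03 30 mm 4.49
flb a 0.0 +- 0.0 31 mm 0.0
flb b 0.0 +- 0.0 31 mm 0.01
flb c 0.0 +- 0.01 31 mm 0.01
flb d -0.0 +- 0.0 31 mm -0.0
flb e 0.0 +- 0.01 31 mm 0.0
```

Edge fits on the scene pictures show that the pad stopped after about 2.5–2.7 mm of travel. The crosspiece has gone about 4.7 mm, so the squeeze is about 2.1 mm. I'll ease back about 10° (including spline play) towards 1.5 mm.

arm_command(motion=[{"gripper": 1,"dx": 0,"dy": 0,"dz": 0,"wx": -2,"wy": 0,"wz": 0},{"gripper": 1,"dx": 0,"dy": 0.0001,"dz": 0,"wx": -4,"wy": 0,"wz": 0},{"gripper": 1,"dx": -0.0001,"dy": 0.0002,"dz": 0,"wx": -6,"wy": 0,"wz": 0},{"gripper": 1,"dx": -0.0003,"dy": 0.0003,"dz": 0,"wx": -8,"wy": 0,"wz": 0},{"gripper": 1,"dx": -0.0004,"dy": 0.0004,"dz": 0,"wx": -10,"wy": 0,"wz": 0},{"gripper": 1,"dx": -0.0004,"dy": 0.0004,"dz": 0,"wx": -10,"wy": 0,"wz": 0},{"gripper": 1,"dx": -0.0004,"dy": 0.0004,"dz": 0,"wx": -10,"wy": 0,"wz": 0},{"gripper": 1,"dx": -0.0004,"dy": 0.0004,"dz": 0,"wx": -10,"wy": 0,"wz": 0}])

```text
clock: 19.62
tcp_pos: [504.0, -0.9, 230.9]
orientation: [0.656, 0.264, 0.657, -0.263]
force: [-2.1, 1.7, 1.3]
gripper_width: 25.3
```

```bash
python3 st.py; python3 trk.py f >/dev/null; python3 edge2.py aef
```

```text
19.6167 [503.98  -0.87 230.92] [-2.08  1.66  1.3 ] [ 0.397  0.481 -0.077] yaw 46.23 0.624 [  0.782 -26.43   -1.786 -24.55    0.682  -0.569   0.089]
pad a 0.0 +- 0.0 34 mm 0.0
pad e 0.93 +- 0.01 34 mm 2.55
pad f 0.92 +- 0.01 34 mm 2.52
plat a 0.0 +- 0.0 30 mm 0.0
plat e 1.64 +- 0.03 30 mm 4.49
plat f 1.56 +- 0.04 30 mm 4.27
flb a 0.0 +- 0.0 31 mm 0.0
flb e 0.0 +- 0.01 31 mm 0.0
flb f 0.0 +- 0.0 31 mm 0.01
```

arm_command(motion=[{"gripper": 0.5,"dx": 0,"dy": 0,"dz": 0,"wx": 0,"wy": 0,"wz": 0},{"gripper": 0.2,"dx": 0,"dy": 0,"dz": 0,"wx": 0,"wy": 0,"wz": 0},{"gripper": 0,"dx": 0,"dy": 0,"dz": 0,"wx": 0,"wy": 0,"wz": 0},{"gripper": -0.3,"dx": 0,"dy": 0,"dz": 0,"wx": 0,"wy": 0,"wz": 0},{"gripper": -0.3,"dx": 0,"dy": 0,"dz": 0,"wx": 0,"wy": 0,"wz": 0},{"gripper": -0.3,"dx": 0,"dy": 0,"dz": 0,"wx": 0,"wy": 0,"wz": 0},{"gripper": -0.3,"dx": 0,"dy": 0,"dz": 0,"wx": 0,"wy": 0,"wz": 0},{"gripper": -0.3,"dx": 0,"dy": 0,"dz": 0,"wx": 0,"wy": 0,"wz": 0}])

```text
clock: 20.33
tcp_pos: [504.1, -1.0, 230.9]
orientation: [0.656, 0.264, 0.656, -0.263]
force: [0.4, -0.9, -0.4]
gripper_width: 55.7
```

arm_command(motion=[{"gripper": -0.3,"dx": -0.005,"dy": 0,"dz": 0,"wx": 0,"wy": 0,"wz": 0},{"gripper": -0.3,"dx": -0.015,"dy": 0,"dz": 0,"wx": 0,"wy": 0,"wz": 0},{"gripper": -0.3,"dx": -0.03,"dy": 0,"dz": 0,"wx": 0,"wy": 0,"wz": 0},{"gripper": -0.3,"dx": -0.05,"dy": 0,"dz": 0,"wx": 0,"wy": 0,"wz": 0},{"gripper": -0.3,"dx": -0.07,"dy": 0,"dz": 0,"wx": 0,"wy": 0,"wz": 0},{"gripper": -0.3,"dx": -0.09,"dy": 0,"dz": 0,"wx": 0,"wy": 0,"wz": 0},{"gripper": -0.3,"dx": -0.1,"dy": 0,"dz": 0,"wx": 0,"wy": 0,"wz": 0},{"gripper": -0.3,"dx": -0.1,"dy": 0,"dz": 0,"wx": 0,"wy": 0,"wz": 0}])

```text
clock: 21.0
tcp_pos: [506.2, -0.6, 334.6]
orientation: [0.658, 0.264, 0.654, -0.263]
force: [0.7, 0.8, 0.5]
gripper_width: 55.3
```

```bash
python3 st.py; python3 trk.py g >/dev/null; python3 edge2.py aefg
python3 - <<'E'
from h import *
im=np.load('sc_g.npy');save('s20',cv2.resize(im[150:310,240:360],None,fx=5,fy=3.7,interpolation=cv2.INTER_CUBIC)); save('s20f',im)
save('w20',snapshot('wrist'))
E
```

```text
21.0 [506.17  -0.61 334.59] [0.71 0.77 0.51] [-0.011 -0.031  0.015] yaw 46.26 0.69 [ 2.8400e-01 -2.3790e+01 -9.1800e-01 -2.5861e+01  1.2000e-02  1.8800e-01
  3.3000e-02]
pad a 0.0 +- 0.0 34 mm 0.0
pad e 0.93 +- 0.01 34 mm 2.55
pad f 0.92 +- 0.01 34 mm 2.52
pad g 0.92 +- 0.01 34 mm 2.53
plat a 0.0 +- 0.0 30 mm 0.0
plat e 1.64 +- 0.03 30 mm 4.49
plat f 1.56 +- 0.04 30 mm 4.27
plat g 1.56 +- 0.04 30 mm 4.26
flb a 0.0 +- 0.0 31 mm 0.0
flb e 0.0 +- 0.01 31 mm 0.0
flb f 0.0 +- 0.0 31 mm 0.01
flb g -0.0 +- 0.0 31 mm -0.01
```

View pics/s20.png

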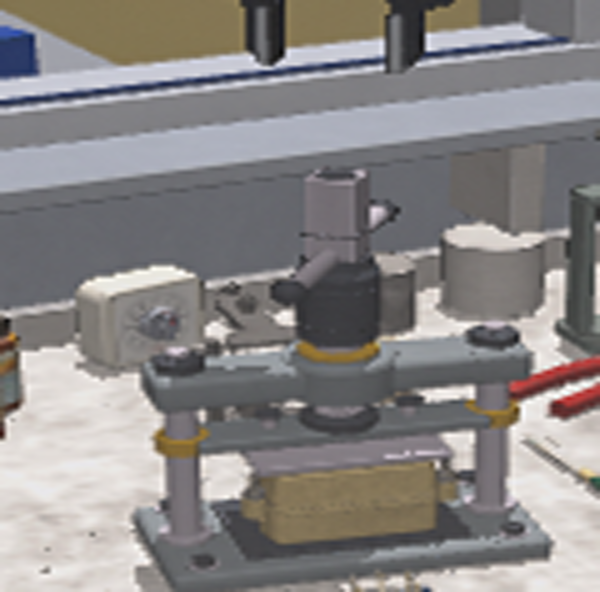

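View pics/w20.png

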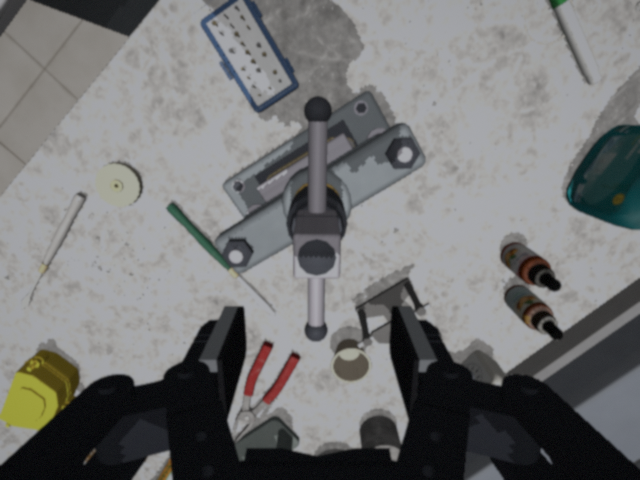

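Run:
```python
from h import *
print(sign_off()); print(state()['clock'])
```

```text
the job is handed in; nothing more can be done
None
the job is handed in; nothing more can be done
```

The T-handle is on the screw, home on the collar, and the spring pad grips the flask. I handed the job in at about 21 s of the 67 s allowed.

**What I did**
- I gripped the handle by its square head and measured the spline teeth in the wrist camera.
- I lined the socket up with the teeth, so they meshed on the first descent with no rocking.
- At the collar the upward push was about 10 N.
- I turned it about 71° clockwise, eased back about 10° including the spline play, let go and rose about 100 mm.

**Last checks**
- **Squeeze:** the pad stopped after about 2.5 mm of travel, while the crosspiece went about 4.3 mm by image or 4.4 mm by how far the tool sank. That gives about 1.75–1.85 mm of squeeze, or 26–28 N. This is inside the 1–2 mm snug range but above the 1.5 mm target. Before easing back it was about 2.1 mm. Letting go did not change it.
- **Handle:** in the last pictures it stands upright on the screw with the gripper clear. The tool height puts its underside within about 1 mm of the collar. I did not measure that gap separately after letting go.
- **Bench:** the press, flask and tools near it looked unmoved in the last pictures. I did not measure each bystander.

**Disagreements**
- **Contact point:** the wrist torque readings were too noisy to show where the pad first touched. The last joint's effort suggested an earlier contact than the pictures did, so I relied on the image edges.
- **Scale:** crosspiece travel measured from the images came out about 8% below what the screw angle gives, so the squeeze is good to about 0.3 mm.

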